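# Tighten the boxed-in lock nut of a drive mount bracket with a cranked ring spanner

## Robot

A 6-joint arm with a two-finger parallel gripper is mounted at the origin on a cart in front of the work surface, level with it; the furniture and walls round the work are solid. World frame = base frame: x ahead of the robot, y to its left, z up, the work surface at z = 0. Lengths are in m, angles in degrees, forces in N, time in s.
With the tool pointing down it reaches from about 0.4 to 0.825 m from the base axis. Payload 7 kg.
Tool frame: the origin (TCP) lies midway between the tips of the shut fingers; the grasp point (between the pads) lies 19 mm behind it (ctrl.grasp_offset is the distance from the TCP to the grasp point, in m); z points along the fingers, x is the direction in which the jaws open and shut, and the axes are right-handed (so a half turn about z gives the same grasp; the last joint's range is limited). The gripper opens to 88 mm and grips with 3 to 60 N. Pads are 19 mm wide; open, the fingers measure 130 mm over their backs; the gripper's body (78 mm by 193 mm) begins 47 mm behind the grasp point.
Start: joints at [-50.013, 20.546, 0.682, 0, -70.136, -16.507], TCP at [0.269, -0.619, 0.227] pointing down, gripper open.
Joint ranges: [-176.03, 176.03], [-82.01, 121.73], [-58.28, 71.71], [-173.87, 95.51], [-174.79, -0.11], [-173.66, 173.66]. Speed limits (degrees/s): [136.94, 136.94, 172.46, 180, 180, 180].

## Interface

Orientations are given as [roll, pitch, yaw] about the fixed x, y, z axes, in that order (R = Rz(yaw) Ry(pitch) Rx(roll)).
In Python, from plant import sensors, snapshot, order, ctrl gives the robot as it stands.
- The arm moves only by the tool send_rows, never from a script. Its argument "commands" is a list of rows, each a list of 3 entries, a list of its own where there are three numbers: the closure, from 0 (fully open) to 1 (shut), then the shift along the world's x, y, z in units of 0.25 m (1.0 is 0.25 m), then the turn, a rotation vector about the world's x, y, z in units of 360 degrees (1.0 is 360 degrees). In form: [[hand, [x, y, z], [ax, ay, az]], ...]. A call has 1 to 12 rows; each row shifts and turns the pose as measured when the row begins; what a row does not reach is not made up. A row lasts 1/10 s, in which the tool goes at most 50 mm and 8.59 degrees, less where a joint would pass 70% of its speed; a pose out of reach is approached as far as the arm can. A call with a number of a shift or a turn outside -1 to 1 is refused whole. A call with a gripper value outside its range is refused whole. The fingers move at their own pace and stop on an object; the grip force is fixed at half the most. Time passes only in rows, so rows that do not move let the fingers close. It gives the time, the measured TCP pose, the force and the opening at its end, in the units of the state.
- sensors.get_obs(): the state, without advancing time (a new reading comes with each control period).
- snapshot(name): name is "side" or "top" or "wrist"; returns a dict with "color" (384x512x3 uint8, blue, green, red), "z_map" (384x512 float32, m along the optical axis (not along the pixel's ray), 0 where there is no reading), "mtx" (3x3 intrinsics, pixels), "xyz" and "attitude" of the camera in the world. Camera axes: x right, y down, z forward; pixel columns grow to the right and rows downward; lengths in m; the calibration is good to about 2 mm. A picture is of the moment at which its call begins.
- order.close_job(): hands the job in, once; it reports no verdict.
The state is a dict: "clock": time; "joint_pos": joint angles; "qvel": joint speeds; "tau": joint torques, N m; "tool_pos": TCP position; "orientation": TCP orientation; "force": force on the tool from outside, world axes, zero at the start; "moment": the same for the moment, N m; "opening": finger opening in m.
Only numpy, scipy, OpenCV 4.12 (cv2) and the standard library are available. Lean on these libraries where they do the work, as an engineer would, in place of code of your own. Each camera call takes 0.05 s, during which the arm holds its last target.

## Task

The self-locking nut between the two webs of the drive mount bracket is still loose: run it down with the cranked ring spanner, swinging clockwise as far as the webs allow and lifting the ring off to reseat it for each further stroke, until it comes home, and pull it firmly tight without overtightening: its stud is bonded in a rubber bush that tears. Turn the nut with the spanner only, never force the spanner down on a nut it does not fit over or against the webs. Then lay the spanner flat on the bench, clear of the bracket's plate, and leave everything else alone.

Things in the scene. Friction and masses are not known exactly. Their poses are not given: they have to be found in the camera images.
- bracket: Fixed grey steel mount bracket on a 15 mm aluminium plate (x -77 to +73, y -116 to +116 mm). Origin at bench height on the nut's axis; x points to the upright back plate, z up. Foot top at z 27 mm. Two webs, 10 mm thick, inner faces at y +-52 mm, run from x -45 mm (front edge, z up to 73 mm) to the back plate at x 40 mm (web 107, plate 133 mm high). Open to the front (-x) and above.
- web_left (a point): Foot of the left web's front edge, at its inner corner (bracket x -45, y +52, z 27 mm); axes as the bracket's. With its big ring on the nut the spanner's handle sticks out of the front and meets a web about 43 degrees to either side of straight out (bracket -x). Tightening, it swings from the right web to this one.
- web_right (a point): The same corner of the right web (bracket x -45, y -52, z 27 mm); axes as the bracket's.
- nut_top (a point): Nut's axis at the top of its hexagon, 48 mm over the bench when home. Flanged self-locking steel nut, 30 mm across flats; hexagon 14 mm high with a chamfered top edge, 44 mm flange below. Frame turns with the nut; flats face its +-x. The 20 mm stud ends 64 mm over the bench. The big ring is fully down with its underside on the flange, 14 mm below this point.
- lock_nut (a joint): Turn of the nut on its thread, rad; grows clockwise from above (tightening); 0 = home, hard stop on the stud's shoulder; starts loose at -1.45 to -2.55. Self-locking: loose it needs about 0.45 N m to turn and stays where it is left. It sinks 2.5 mm a turn.
- ring_spanner: Bright steel double-ended cranked ring spanner, 222 mm, about 0.45 kg, lying on its rings. Origin midway between the rings, level with their undersides; x points to the big ring, z up. Handle straight from x -43 to +41 mm, 12 mm wide, 9 mm high, its centre at z 30 mm; cranked down to the rings at either end. The small ring (x -90 mm, 37 mm wide) does not fit this nut.
- big_ring (a point): Centre of the big ring's bore at its underside, 90 mm along the spanner's x; axes as the spanner's. Ring 46 mm wide, 14 mm high; six-sided bore 31 mm across flats, two flats facing the spanner's +-x. It goes on the nut in six positions 60 degrees apart, when spanner x and nut x agree (to about 3 degrees) modulo 60 degrees; seated, it has 3 degrees of play either way.
- pen: Bystander: marker pen, 134 mm long, 15 mm thick, lying.
- stud: Seat of the bracket's 20 mm stud: the stud's 46 mm steel shoulder is bonded in a round rubber bush in the foot. Origin on the nut's axis at the top of the foot; the stud ends 37 mm above it. Axes as the bracket's.
- stud_twist (a joint): Elastic wind-up of the stud in its rubber bush, rad, clockwise from above, 0 unloaded: 0.067 rad for each N m on the nut, so about 0.03 while the loose nut is turned. With the nut home it is tight once 0.07 is reached (1.05 N m, a pull of 10 N at 105 mm from the nut's axis); beyond 0.16 (2.4 N m, 23 N) the bush tears. It springs back when let go.
- drift: Bystander: brass drift, a round bar 14 mm thick, 130 mm long, lying to the right of the spanner.

How it is judged:
By the outcome, as a careful person would: the job done as asked, in the order asked, and still so for the second after the job is handed in, with the robot touching nothing.
It also fails if it takes over 67 s, if anything falls off the work surface, if the arm or the gripper's body presses on something with over 40 N, if the wrist force passes 120 N, or if a joint passes its speed limit or range.

## Working session

There is one attempt and no reset: what is moved stays moved. The work goes in short steps, Python scripts to look and compute and a tool call to move; the robot and the scene stay as the last step left them, time stands still between calls to the robot, and variables do not carry over. Pictures are saved under pics/ and viewed, and the job is handed in when it is done.

Besides the shell and the picture viewer there is one more tool, called after "Request:" in YAML: its name, and indented under it one key for each argument. send_rows: Moves the arm, as the interface text tells. Its arguments: {"type":"object","properties":{"commands":{"type":"array","items":{"type":"array"}}},"required":["commands"]}

```bash
ls; mkdir -p pics
cat > h.py <<'E'
import numpy as np, cv2
from plant import sensors, snapshot, order, ctrl
E
python3 - <<'E'
from h import *
import pickle
o=sensors.get_obs(); print(o)
for n in ["side","top","wrist"]:
    s=snapshot(n); cv2.imwrite(f"pics/{n}0.png",s["color"]); pickle.dump(s,open(f"{n}0.pkl","wb"))
    print(n,s["mtx"],s["xyz"],s["attitude"])
print(ctrl.grasp_offset)
E
```

```text
pics
{'clock': 0.0, 'joint_pos': array([-5.00124334e+01,  2.05897357e+01,  6.34322941e-01, -2.11618339e-02,
       -7.01362597e+01, -1.65061420e+01]), 'qvel': array([ 0.06898912, -0.09813796, -0.17004663,  0.18140331, -0.0416612 ,
        0.06386451]), 'tau': array([ 6.29128613e-05, -5.82717025e+01,  2.93048269e+01,  6.99714661e+00,
        6.68754205e-03, -1.69274049e-04]), 'tool_pos': array([ 0.26873157, -0.61866364,  0.22564277]), 'orientation': array([-1.79993025e+02, -9.35472289e-02,  1.13474213e+02]), 'force': array([-0.72263926,  0.43955774, -0.25880404]), 'moment': array([-0.04778742,  0.02165861,  0.00123756]), 'opening': 0.08777856605754249}
side [[381.40162091   0.         254.94433338]
 [  0.         381.40162091 192.20861411]
 [  0.           0.           1.        ]] [0.38187184 0.65878764 0.64612247] [-1.28558188e+02  1.52488916e-01 -1.68651075e+02]
top [[470.01737497   0.         258.59726578]
 [  0.         470.01737497 194.12287775]
 [  0.           0.           1.        ]] [ 0.40731228 -0.0937539   1.01565581] [-171.31234907   -0.40606145  -90.07248344]
wrist [[267.99532422   0.         251.58328867]
 [  0.         267.99532422 191.68486105]
 [  0.           0.           1.        ]] [ 0.19725557 -0.64855581  0.38388289] [ 1.63174555e+02 -5.93596040e-02  1.13453239e+02]
0.0188
```

View pics/top0.png

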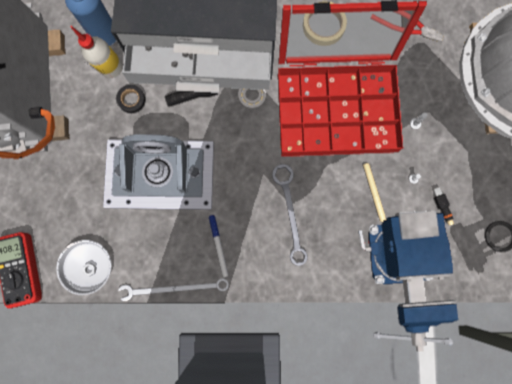

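View pics/side0.png

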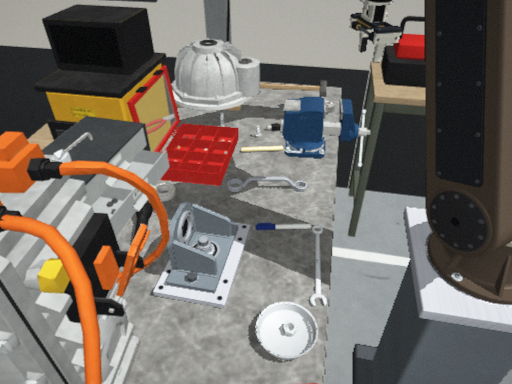

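View pics/wrist0.png

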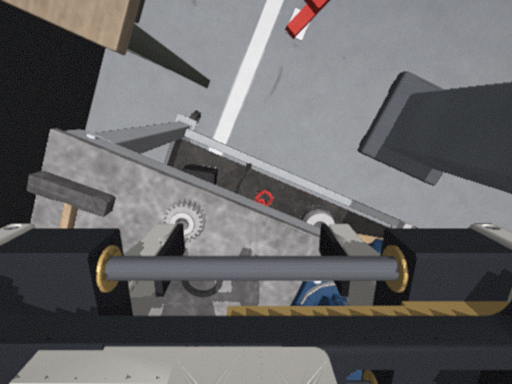

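Run:
```python
import pickle,cv2,numpy as np
s=pickle.load(open("top0.pkl","rb"));c=s["color"]
a=cv2.resize(c[120:225,90:230],None,fx=5.5,fy=5.5,interpolation=cv2.INTER_CUBIC);cv2.imwrite("pics/c1.png",a)
a=cv2.resize(c[155:275,250:330],None,fx=5,fy=5,interpolation=cv2.INTER_CUBIC);cv2.imwrite("pics/c2.png",a)
z=s["z_map"];print(z[200,230],z[170,157],z[201,292],z[140,157])
```

```text
1.0239698 0.96744037 1.0210111 0.9066212
```

View pics/c1.png

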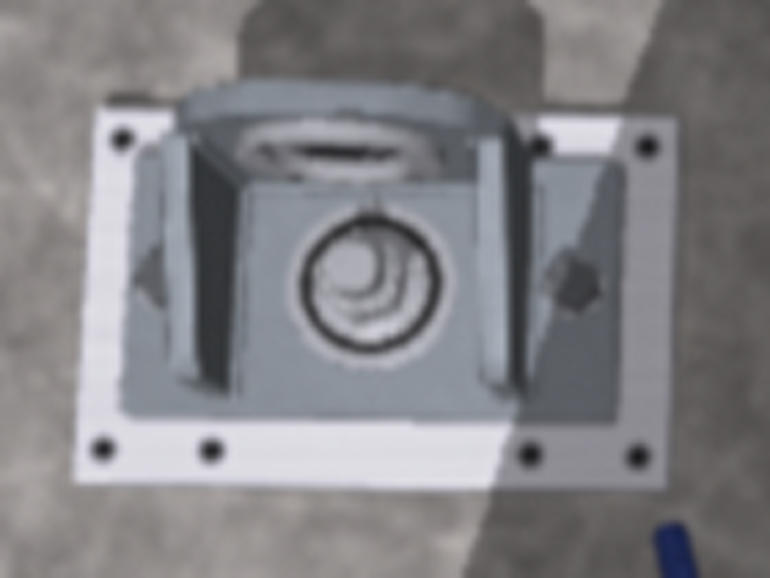

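View pics/c2.png

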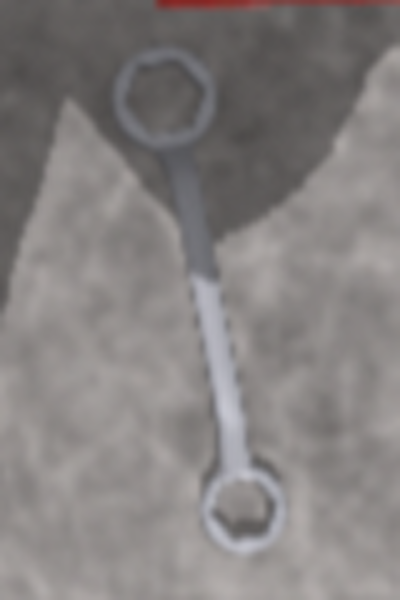

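```bash
cat >> h.py <<'E'
from scipy.spatial.transform import Rotation as R
def ray(s,uv,z):
    M=R.from_euler('xyz',s["attitude"],degrees=True).as_matrix()
    d=M@np.linalg.inv(s["mtx"])@np.array([uv[0],uv[1],1.])
    p=np.array(s["xyz"]); return p+d*(z-p[2])/d[2]
def proj(s,P):
    M=R.from_euler('xyz',s["attitude"],degrees=True).as_matrix()
    q=s["mtx"]@(M.T@(np.asarray(P)-s["xyz"])); return q[:2]/q[2]
def cloud(s):
    v,u=np.indices(s["z_map"].shape); z=s["z_map"]
    q=np.stack([u,v,np.ones_like(u)],-1)@np.linalg.inv(s["mtx"]).T*z[...,None]
    return q@R.from_euler('xyz',s["attitude"],degrees=True).as_matrix().T+s["xyz"]
E
python3 - <<'E'
from h import *
import pickle
s=pickle.load(open("top0.pkl","rb"))
f=lambda x,y:(90+(x+.5)/5.5-.5,120+(y+.5)/5.5-.5)
for p in [(98,108),(677,118),(665,488),(75,482)]: print(ray(s,f(*p),.015))
print('stud',ray(s,f(355,265),.064))
g=lambda x,y:(250+(x+.5)/5-.5,155+(y+.5)/5-.5)
B=ray(s,g(165,97),.014);S=ray(s,g(244,509),.014);print(B,S,np.linalg.norm(B-S),np.degrees(np.arctan2(*(B-S)[1::-1])))
# depth mask of the spanner & pen
P=cloud(s);print('bench z',np.median(P[195:240,240:270,2]))
reg=P[155:275,262:330]; 
h=reg[...,2]; m=(h>.02)&(h<.045); q=reg[m]; print(m.sum(),q.mean(0)); 
c=q[:,:2]-q[:,:2].mean(0);w=np.linalg.svd(c)[2][0];print(np.degrees(np.arctan2(w[1],w[0])),np.ptp(c@w))
for u,v in [(165,97),(244,509)]:
  pass
for name,rg in [('big',reg[:40]),('small',reg[85:])]:
  m=(rg[...,2]>.008)&(rg[...,2]<.019);q=rg[m][:,:2].astype(np.float32);print(name,len(q),cv2.minEnclosingCircle(q))
E
```

```text
[0.68175949 0.22957579 0.015     ]
[ 6.77814879e-01 -6.30743317e-04  1.50000000e-02]
[0.52946364 0.0020403  0.015     ]
[0.53190574 0.23142788 0.015     ]
stud [0.60774261 0.11472077 0.064     ]
[ 0.60454301 -0.15321102  0.014     ] [ 0.42714058 -0.18503781  0.014     ] 0.1802347555668708 10.170919803382477
bench z 0.0016399251908288948
365 [ 0.51456292 -0.16853773  0.03368818]
-169.89815716721847 0.20212266628841813
big 227 ((0.6105213165283203, -0.18807770311832428), 0.05891689658164978)
small 138 ((0.42976415157318115, -0.18480178713798523), 0.021261386573314667)
```

```bash
cat >> h.py <<'E'
def T(o): return R.from_euler('xyz',o["orientation"],degrees=True).as_matrix(),np.array(o["tool_pos"])
E
python3 - <<'E'
from h import *
import pickle
s=pickle.load(open("wrist0.pkl","rb"));o=sensors.get_obs();Rt,p=T(o)
C=Rt.T@R.from_euler('xyz',s["attitude"],degrees=True).as_matrix();t=Rt.T@(s["xyz"]-p)
print(C.round(3),t.round(4)); np.savez("cam.npz",C=C,t=t)
# vertical tool with yaw a: where must the TCP be so nut_top(.6074,.1152,.05) at pixel(251,130), TCP z .2
for a in [90,-90]:
  Rv=R.from_euler('xyz',[180,0,a],degrees=True).as_matrix()
  for z in (.15,.2):
   for v in (60,130,190):
    d=Rv@C@np.linalg.inv(s["mtx"])@[251,v,1]; off=Rv@t
    k=(.05-(z+off[2]))/d[2]; print(a,z,v,np.array([.6074,.1152])-(off+d*k)[:2],k)
E
```

```text
[[ 1.    -0.    -0.   ]
 [ 0.     0.957  0.29 ]
 [ 0.    -0.29   0.957]] [ 0.0014 -0.0775 -0.158 ]
90 0.15 60 [0.72727063 0.11439544] 0.23469659342773386
90 0.15 130 [0.66739362 0.1144539 ] 0.25203703453790977
90 0.15 190 [0.60855207 0.11451136] 0.26907760455732266
90 0.2 60 [0.73548901 0.11450411] 0.2801739570965409
90 0.2 130 [0.66400958 0.1145739 ] 0.3008744706092497
90 0.2 190 [0.59376626 0.11464249] 0.3212170067483167
-90 0.15 60 [0.48752937 0.11600456] 0.23469659342773386
-90 0.15 130 [0.54740638 0.1159461 ] 0.25203703453790977
-90 0.15 190 [0.60624793 0.11588864] 0.26907760455732266
-90 0.2 60 [0.47931099 0.11589589] 0.2801739570965409
-90 0.2 130 [0.55079042 0.1158261 ] 0.3008744706092497
-90 0.2 190 [0.62103374 0.11575751] 0.3212170067483167
```

Request:
send_rows:
  commands:
    - [0,[0,0,0.16],[0,0,0.022]]
    - [0,[0,0,0.16],[0,0,0.022]]
    - [0,[0.03,0.08,0.12],[0,0,0.022]]
    - [0,[0.05,0.15,0.06],[0,0,0.022]]
    - [0,[0.05,0.15,0],[0,0,0.022]]
    - [0,[0.05,0.15,0],[0,0,0.022]]
    - [0,[0.05,0.15,0],[0,0,0.022]]
    - [0,[0.05,0.15,0],[0,0,0.022]]
    - [0,[0.05,0.15,0],[0,0,0.022]]
    - [0,[0.05,0.15,0],[0,0,0.022]]
    - [0,[0.05,0.15,0],[0,0,0.022]]
    - [0,[0.05,0.15,0],[0,0,0.022]]

```text
clock: 1.35
tool_pos: [0.3872, -0.2497, 0.3487]
orientation: [-179.9, -0.6, -148.2]
force: [1.3, 0.1, 0.6]
opening: 0.0876
```

Request:
send_rows:
  commands:
    - [0,[0.05,0.16,-0.02],[0,0,0.022]]
    - [0,[0.05,0.16,-0.05],[0,0,0.022]]
    - [0,[0.05,0.16,-0.07],[0,0,0.022]]
    - [0,[0.05,0.16,-0.07],[0,0,0.022]]
    - [0,[0.05,0.16,-0.07],[0,0,0.022]]
    - [0,[0.05,0.16,-0.07],[0,0,0.022]]
    - [0,[0.05,0.16,-0.07],[0,0,0.022]]
    - [0,[0.05,0.16,-0.07],[0,0,0.008]]
    - [0,[0.03,0.13,-0.07],[0,0,0]]
    - [0,[0,0,0],[0,0,0]]

```text
clock: 2.35
tool_pos: [0.4955, 0.1216, 0.2046]
orientation: [-179.6, -0.4, -86.8]
force: [-1.0, -0.4, -0.1]
opening: 0.0874
```

```bash
cat > look.py <<'E'
from h import *
import sys,pickle
n,cam=sys.argv[1],sys.argv[2]
s=snapshot(cam);pickle.dump(s,open(n+".pkl","wb"));cv2.imwrite(f"pics/{n}.png",s["color"])
o=sensors.get_obs();print(o["clock"],o["tool_pos"].round(4),o["orientation"].round(2),o["force"].round(1),o["opening"].round(4))
E
python3 look.py w1 wrist
python3 - <<'E'
from h import *
import pickle
s=pickle.load(open("w1.pkl","rb"));p=proj(s,[.6074,.1152,.05]);print(p)
u,v=p.astype(int)
c=s["color"][max(0,v-55):v+55,u-70:u+70];print(max(0,v-55),u-70)
cv2.imwrite("pics/w1c.png",cv2.resize(c,None,fx=5,fy=5,interpolation=cv2.INTER_CUBIC))
E
```

```text
[263.67872327  80.46469836]
25 193Traceback (most recent call last):
  File "look.py", line 5, in <module>
    o=sensors.get_obs();print(o["clock"],o["tool_pos"].round(4),o["orientation"].round(2),o["force"].round(1),o["opening"].round(4))
                                                                                                              ^^^^^^^^^^^^^^^^^^
AttributeError: 'float' object has no attribute 'round'
```

View pics/w1.png

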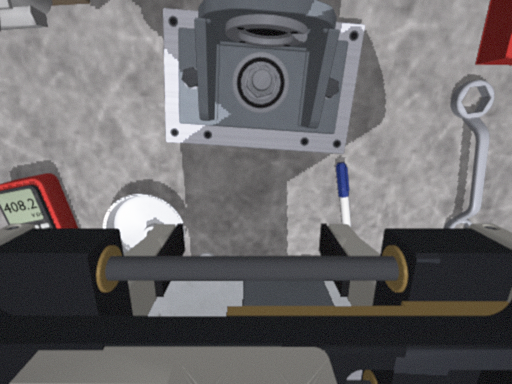

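View pics/w1c.png

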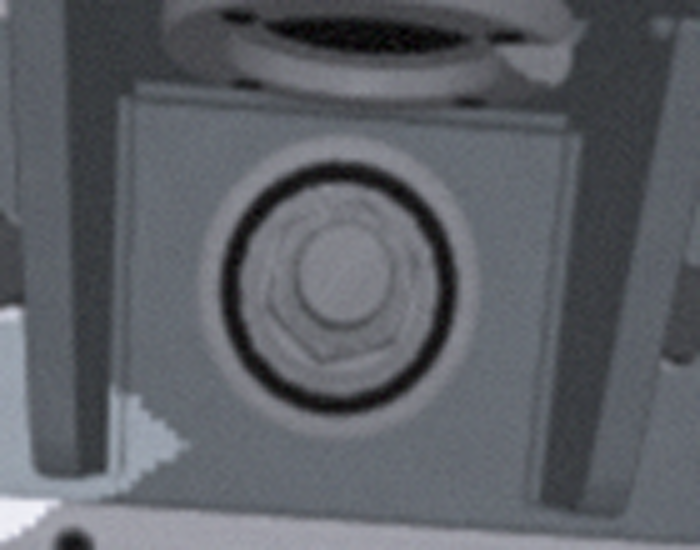

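```bash
sed -i 's/o\["opening"\].round(4)/round(o["opening"],4)/' look.py
python3 - <<'E'
from h import *
import pickle
s=pickle.load(open("w1.pkl","rb"))
g=cv2.cvtColor(s["color"],cv2.COLOR_BGR2GRAY)[50:112,228:296]
g=cv2.normalize(g,None,0,255,cv2.NORM_MINMAX)
g=cv2.resize(g,None,fx=9,fy=9,interpolation=cv2.INTER_CUBIC)
g=cv2.createCLAHE(4,(4,4)).apply(g)
cv2.imwrite("pics/w1d.png",g)
E
```

```text
(no output)
```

View pics/w1d.png

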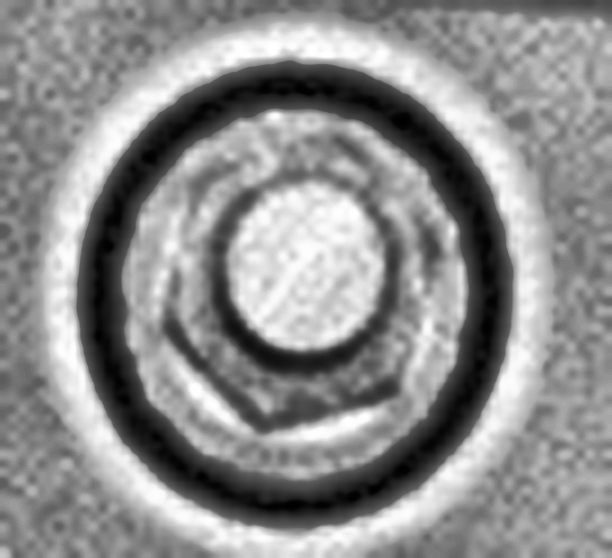

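Run:
```python
from h import *
import pickle
s=pickle.load(open("w1.pkl","rb"))
f=lambda x,y:(228+(x+.5)/9-.5,50+(y+.5)/9-.5)
for z in (.036,.05):
  P=[ray(s,f(*p),z) for p in [(165,325),(262,428),(398,388)]]
  c=ray(s,f(305,265),.065);print('stud top',c, 'bush', ray(s,f(296,292),.027))
  for a,b in zip(P,P[1:]):
    d=b-a;print(z,a,b,np.linalg.norm(d),np.degrees(np.arctan2(d[1],d[0])))
```

```text
stud top [0.60701228 0.11823366 0.065     ] bush [0.60807333 0.11788568 0.027     ]
0.036 [0.60231836 0.1344878  0.036     ] [0.59070342 0.12147239 0.036     ] 0.017444412879739222 -131.74568989577313
0.036 [0.59070342 0.12147239 0.036     ] [0.59648004 0.10443344 0.036     ] 0.017991527945913896 -71.27210383445924
stud top [0.60701228 0.11823366 0.065     ] bush [0.60807333 0.11788568 0.027     ]
0.05 [0.60105229 0.13422912 0.05      ] [0.5899343  0.12177058 0.05      ] 0.016698052815371234 -131.74568989577313
0.05 [0.5899343  0.12177058 0.05      ] [0.59546376 0.10546064 0.05      ] 0.017221759536488853 -71.2721038344594
```

Run:
```python
from h import *
import pickle
s=pickle.load(open("w1.pkl","rb"))
print(ray(s,(473.5,97.5),.014), proj(s,[.6045,-.1532,.014]))
for b in [(-77,116),(-77,-116),(73,116),(73,-116)]: 
  a=np.radians(-.85); print(proj(s,[.6074+(b[0]*np.cos(a)-b[1]*np.sin(a))/1e3,.1152+(b[0]*np.sin(a)+b[1]*np.cos(a))/1e3,.015]))
```

```text
[ 0.60637315 -0.14692265  0.014     ] [478.02970975  99.39476066]
[167.11212746 141.29911666]
[346.14367207 153.81003672]
[164.65493672   6.48082189]
[368.27097964  23.33869107]
```

Request:
send_rows:
  commands:
    - [0,[0,-0.18,0],[0,0,0]]
    - [0,[0,-0.2,0],[0,0,0.005]]
    - [0,[0,-0.2,0],[0,0,0.005]]
    - [0,[0,-0.2,-0.1],[0,0,0.005]]
    - [0,[0,-0.2,-0.15],[0,0,0.005]]
    - [0,[0.01,-0.18,-0.15],[0,0,0]]
    - [0,[0,0,0],[0,0,0]]

```text
clock: 3.1
tool_pos: [0.4957, -0.1555, 0.1239]
orientation: [-179.0, -0.4, -79.1]
force: [-0.5, 0.4, -0.4]
opening: 0.0878
```

```bash
python3 look.py w2 wrist
```

```text
3.15 [ 0.497  -0.1545  0.1259] [-178.89   -0.45  -79.1 ] [ 0.5 -0.1  1.2] 0.0876
```

View pics/w2.png

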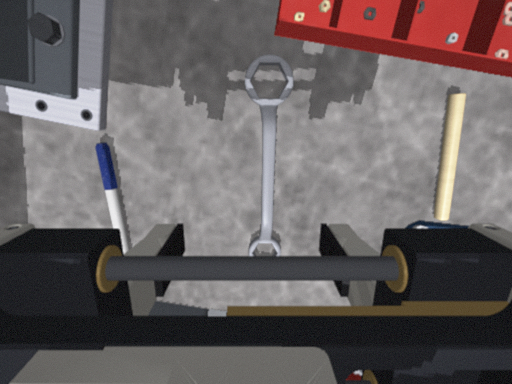

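```bash
cat >> h.py <<'E'
def delta(pos,rpy):
    o=sensors.get_obs();Rt,p=T(o)
    rv=(R.from_euler('xyz',rpy,degrees=True)*R.from_matrix(Rt).inv()).as_rotvec(degrees=True)
    print("d units",((np.array(pos)-p)/.25).round(3),"turn units",(rv/360).round(4),"deg",rv.round(2),"clock",o["clock"])
E
python3 - <<'E'
from h import *
import pickle
s=pickle.load(open("w2.pkl","rb"))
print(ray(s,(269,80),.014),ray(s,(266,243),.014),ray(s,(269.5,110),.034),ray(s,(266.5,215),.034))
delta([.501,-.170,.011],[180,0,-79.8])
E
```

```text
[ 0.60510277 -0.15044952  0.014     ] [ 0.44063359 -0.18157951  0.014     ] [ 0.57826589 -0.15510814  0.034     ] [ 0.48020693 -0.17269878  0.034     ]
d units [ 0.016 -0.062 -0.46 ] turn units [ 0.0007  0.0033 -0.0019] deg [ 0.24  1.17 -0.7 ] clock 3.15
```

Request:
send_rows:
  commands:
    - [0,[0.01,-0.04,-0.08],[0.0007,0.0033,-0.0019]]
    - [0,[0.006,-0.022,-0.08],[0,0,0]]
    - [0,[0,0,-0.08],[0,0,0]]
    - [0,[0,0,-0.08],[0,0,0]]
    - [0,[0,0,-0.07],[0,0,0]]
    - [0,[0,0,0],[0,0,0]]

```text
clock: 3.75
tool_pos: [0.5058, -0.1706, 0.0342]
orientation: [-179.2, -0.2, -79.9]
force: [-0.3, -0.8, -0.2]
opening: 0.0875
```

```bash
python3 -c "
from h import *
delta([.501,-.170,.011],[180,0,-79.8])"
```

```text
d units [-0.019  0.002 -0.093] turn units [0.0001 0.0021 0.0002] deg [0.04 0.77 0.07] clock 3.75
```

Request:
send_rows:
  commands:
    - [0,[-0.015,0,-0.06],[0,0.003,0]]
    - [0,[-0.005,0,-0.04],[0,0,0]]
    - [0,[0,0,0],[0,0,0]]

```text
clock: 4.05
tool_pos: [0.5031, -0.1699, 0.0114]
orientation: [179.9, -0.1, -79.8]
force: [0.2, 0.2, -0.2]
opening: 0.0877
```

```bash
python3 -c "
from h import *
delta([.501,-.170,.011],[180,0,-79.8])"
```

```text
d units [-0.008 -0.    -0.001] turn units [ 0.0002 -0.0002 -0.0001] deg [ 0.07 -0.07 -0.03] clock 4.05
```

Request:
send_rows:
  commands:
    - [1,[0,0,0],[0,0,0]]
    - [1,[0,0,0],[0,0,0]]
    - [1,[0,0,0],[0,0,0]]
    - [1,[0,0,0],[0,0,0]]
    - [1,[0,0,0],[0,0,0]]
    - [1,[0,0,0],[0,0,0]]
    - [1,[0,0,0],[0,0,0]]
    - [1,[0,0,0],[0,0,0]]

```text
clock: 4.85
tool_pos: [0.5046, -0.1699, 0.0136]
orientation: [-179.9, -0.1, -79.8]
force: [-0.3, 0.5, 0.2]
opening: 0.0292
```

Request:
send_rows:
  commands:
    - [1,[-0.006,0,-0.008],[0,0,0]]
    - [1,[0,0,0],[0,0,0]]
    - [1,[0,0,0],[0,0,0]]
    - [1,[0,0,0],[0,0,0]]

```text
clock: 5.25
tool_pos: [0.5029, -0.1699, 0.0114]
orientation: [-179.9, -0.1, -79.7]
force: [-0.2, 0.5, 1.0]
opening: 0.0117
```

Request:
send_rows:
  commands:
    - [1,[0,0,0.06],[0,0,0]]
    - [1,[0,0,0.12],[0,0,0]]
    - [1,[0,0,0.12],[0,0,0]]
    - [1,[0,0,0.12],[0,0,0]]
    - [1,[0,0,0.12],[0,0,0]]
    - [1,[0,0.1,0.04],[0,0,0.004]]
    - [1,[0,0.15,0],[0,0,0.006]]
    - [1,[0,0.15,0],[0,0,0.006]]
    - [1,[0,0.15,0],[0,0,0.004]]
    - [1,[0,0.15,0],[0,0,0.002]]
    - [1,[0,0.15,0],[0,0,0]]
    - [1,[0,0.1,0],[0,0,0]]

```text
clock: 6.45
tool_pos: [0.4893, 0.0734, 0.1529]
orientation: [178.9, 0.3, -72.2]
force: [0.4, -0.4, -4.4]
opening: 0.0116
```

```bash
python3 -c "
from h import *
delta([.5095,.0838,.145],[180,0,-71.5])"; python3 look.py w3 wrist
```

```text
d units [ 0.081  0.041 -0.032] turn units [ 0.0001 -0.0033  0.0019] deg [ 0.04 -1.18  0.67] clock 6.45
6.5 [0.4898 0.0758 0.1529] [178.91   0.38 -72.13] [ 1.2  3.9 -4.5] 0.0117
```

View pics/w3.png

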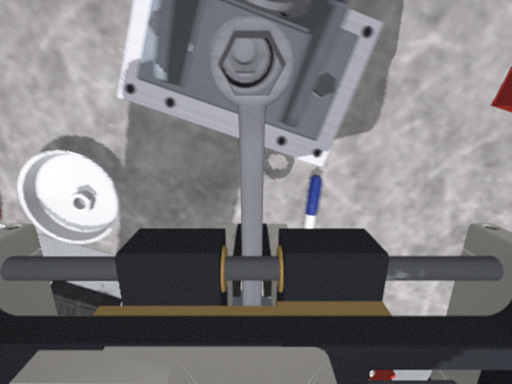

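Request:
send_rows:
  commands:
    - [1,[0.04,0.02,0],[0,-0.0033,0.0019]]
    - [1,[0.04,0.015,-0.05],[0,0,0]]
    - [1,[0,0,-0.07],[0,0,0]]
    - [1,[0,0,-0.06],[0,0,0]]
    - [1,[0,0,0],[0,0,0]]

```text
clock: 7.0
tool_pos: [0.5098, 0.0853, 0.104]
orientation: [-180.0, -0.0, -71.2]
force: [-0.4, 0.0, -4.0]
opening: 0.0116
```

```bash
python3 look.py w4 wrist
python3 - <<'E'
from h import *
import pickle
s=pickle.load(open("w4.pkl","rb"))
delta([.5095,.0838,.1],[180,0,-71.5])
cv2.imwrite("pics/w4c.png",cv2.resize(s["color"][0:130,170:330],None,fx=5,fy=4.6 and 5,interpolation=cv2.INTER_CUBIC)[:600])
E
```

```text
7.05 [0.5103 0.0855 0.1051] [-1.7991e+02 -5.0000e-02 -7.1210e+01] [ 0.3 -0.6 -4.6] 0.0112
d units [-0.003 -0.007 -0.02 ] turn units [ 0.      0.0003 -0.0008] deg [ 0.02  0.1  -0.29] clock 7.05
```

View pics/w4c.png

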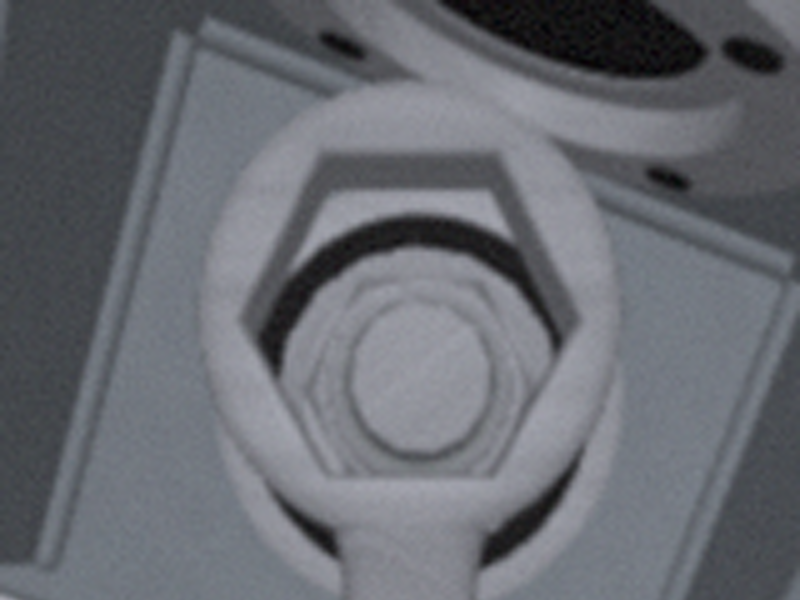

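```bash
cat > m4.py <<'E'
from h import *
import pickle
def meas(fn,bore,studc,tz,edges=[],f=5,ox=170,oy=0,studz=.064):
    s=pickle.load(open(fn,"rb")); g=lambda p:(ox+(p[0]+.5)/f-.5,oy+(p[1]+.5)/f-.5)
    B=np.array([ray(s,g(p),tz+.0026) for p in bore]); c=B.mean(0)
    a=[np.degrees(np.arctan2(*(q-c)[1::-1]))for q in B]
    # corner angles are 30 mod 60 from spanner x
    x=np.exp(1j*6*np.radians(np.array(a)-30)).mean(); print("bore",c,"radii",np.linalg.norm(B-c,axis=1).round(4),"yaw mod60",np.degrees(np.angle(x))/6)
    S=ray(s,g(studc),studz);print("stud",S,"stud-bore",(S-c)[:2],"units",((S-c)[:2]/.25).round(4))
    for e,z in edges:
        P=[ray(s,g(p),z) for p in e];d=P[1]-P[0];print("edge",np.degrees(np.arctan2(d[1],d[0])),np.linalg.norm(d))
E
python3 - <<'E'
from m4 import *
meas("w4.pkl",[(322,153),(500,153),(580,320),(493,478),(327,478),(243,320)],(422,377),.1046,[([(360,282),(488,285)],.05),([(360,282),(308,385)],.05),([(308,385),(345,470)],.05)])
s=pickle.load(open("w4.pkl","rb"))
g=cv2.cvtColor(s["color"],cv2.COLOR_BGR2GRAY)[50:100,220:285]
g=cv2.normalize(g,None,0,255,cv2.NORM_MINMAX)
g=cv2.resize(g,None,fx=12,fy=12,interpolation=cv2.INTER_CUBIC)
cv2.imwrite("pics/w4d.png",cv2.createCLAHE(3,(3,3)).apply(g))
E
```

```text
bore [0.60679099 0.11963432 0.1072    ] radii [0.0181 0.0181 0.0179 0.0181 0.0182 0.0177] yaw mod60 18.670528222173324
stud [0.60696332 0.11800166 0.064     ] stud-bore [ 0.00017233 -0.00163266] units [ 0.0007 -0.0065]
edge -72.44716042808263 0.01838464458102819
edge 169.175646463331 0.015723926932416064
edge -137.07182005042478 0.012836720584951342
```

View pics/w4d.png

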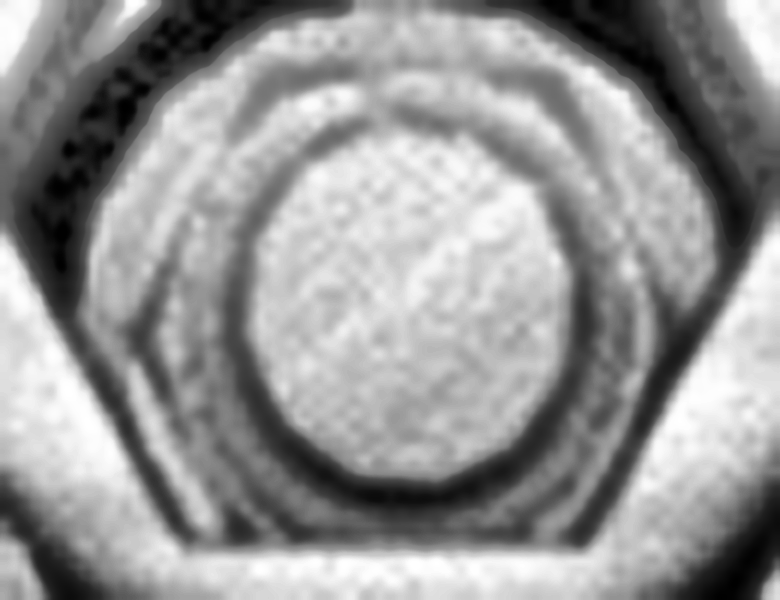

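Request:
send_rows:
  commands:
    - [1,[0,-0.0065,0],[0,0,-0.0008]]
    - [1,[0,0,-0.05],[0,0,0]]
    - [1,[0,0,-0.05],[0,0,0]]
    - [1,[0,0,-0.04],[0,0,0]]
    - [1,[0,0,-0.01],[0,0,0]]
    - [1,[0,0,0],[0,0,0]]

```text
clock: 7.65
tool_pos: [0.5122, 0.0832, 0.0674]
orientation: [-179.6, -0.0, -71.6]
force: [0.3, 0.9, -4.3]
opening: 0.0114
```

```bash
python3 look.py w5 wrist
python3 - <<'E'
from h import *
import pickle
s=pickle.load(open("w5.pkl","rb"))
delta([.5100,.0837,.0645],[180,0,-71.5])
cv2.imwrite("pics/w5c.png",cv2.resize(s["color"][30:130,190:310],None,fx=6,fy=6,interpolation=cv2.INTER_CUBIC)[:600])
E
```

```text
7.7 [0.5122 0.0833 0.0675] [-1.7962e+02 -3.0000e-02 -7.1580e+01] [-0.3  0.1 -4.8] 0.0115
d units [-0.009  0.002 -0.012] turn units [-0.0003  0.001   0.0002] deg [-0.09  0.37  0.08] clock 7.7
```

View pics/w5c.png

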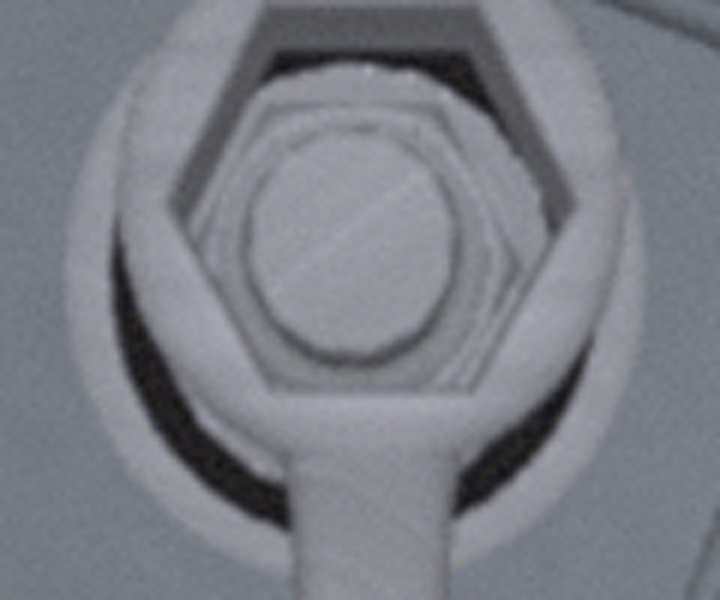

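Run:
```python
from m4 import *
meas("w5.pkl",[(263,5),(482,5),(577,205),(478,393),(268,393),(168,203)],(352,240),.0674,[([(265,103),(440,107)],.049),([(440,107),(515,265)],.049)],f=6,ox=190,oy=30)
```

```text
bore [0.60954154 0.11703291 0.07      ] radii [0.0183 0.0183 0.0181 0.0185 0.0184 0.0181] yaw mod60 18.36146811885946
stud [0.60701985 0.11820512 0.064     ] stud-bore [-0.0025217   0.00117221] units [-0.0101  0.0047]
edge -72.76684235620193 0.017333949739034505
edge -133.2553121250829 0.016414619206767123
```

Request:
send_rows:
  commands:
    - [1,[-0.0115,0.009,-0.005],[0,0,-0.0016]]
    - [1,[0,0,0],[0,0,0]]

```text
clock: 7.9
tool_pos: [0.5096, 0.0859, 0.0668]
orientation: [-179.6, -0.0, -72.2]
force: [-0.2, -0.6, -5.2]
opening: 0.0116
```

```bash
python3 look.py w6 wrist
python3 - <<'E'
from h import *
import pickle
s=pickle.load(open("w6.pkl","rb"))
delta([.5094,.0855,.0625],[180,0,-72.2])
cv2.imwrite("pics/w6c.png",cv2.resize(s["color"][30:130,190:310],None,fx=6,fy=6,interpolation=cv2.INTER_CUBIC)[:600])
E
```

```text
7.95 [0.51  0.086 0.067] [-1.7952e+02 -2.0000e-02 -7.2180e+01] [ 0.3  0.3 -3.6] 0.0113
d units [-0.002 -0.002 -0.018] turn units [-0.0003  0.0013 -0.0001] deg [-0.12  0.46 -0.02] clock 7.95
```

View pics/w6c.png

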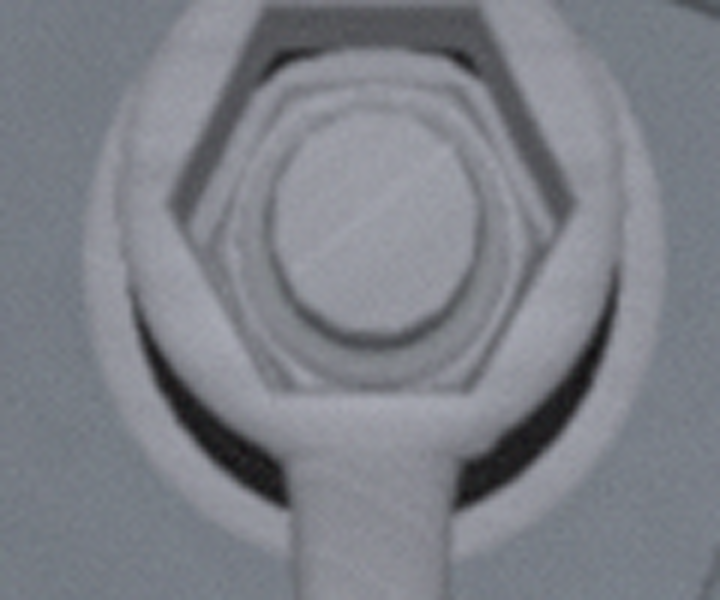

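Run:
```python
from m4 import *
meas("w6.pkl",[(263,5),(482,5),(577,205),(478,393),(268,393),(168,203)],(376,219),.0670,[([(270,88),(460,88)],.049),([(460,88),(540,245)],.049)],f=6,ox=190,oy=30)
```

```text
bore [0.60730808 0.11859894 0.0696    ] radii [0.0183 0.0183 0.0181 0.0185 0.0184 0.0181] yaw mod60 17.726065883028806
stud [0.60712059 0.11821216 0.064     ] stud-bore [-0.00018749 -0.00038678] units [-0.0007 -0.0015]
edge -72.22517294493517 0.018725866522563913
edge -131.98446028011435 0.016481524239470004
```

Request:
send_rows:
  commands:
    - [1,[-0.0012,-0.0015,-0.015],[0,0,0]]
    - [1,[-0.001,0,-0.015],[0,0,0]]
    - [1,[-0.001,0,-0.012],[0,0,0]]
    - [1,[0,0,0],[0,0,0]]

```text
clock: 8.35
tool_pos: [0.5093, 0.0858, 0.0563]
orientation: [-179.5, -0.0, -72.2]
force: [-0.7, -0.4, -5.2]
opening: 0.0117
```

```bash
python3 look.py w7 wrist
python3 - <<'E'
from h import *
import pickle
s=pickle.load(open("w7.pkl","rb"))
delta([.5100,.0856,.056],[180,0,-72.2])
cv2.imwrite("pics/w7c.png",cv2.resize(s["color"][30:130,190:310],None,fx=6,fy=6,interpolation=cv2.INTER_CUBIC)[:600])
E
```

```text
8.4 [0.5094 0.0858 0.0565] [-1.7945e+02 -1.0000e-02 -7.2150e+01] [-0.2 -0.1 -5.1] 0.0118
d units [ 0.002 -0.001 -0.002] turn units [-0.0004  0.0015 -0.0001] deg [-0.16  0.53 -0.05] clock 8.4
```

View pics/w7c.png

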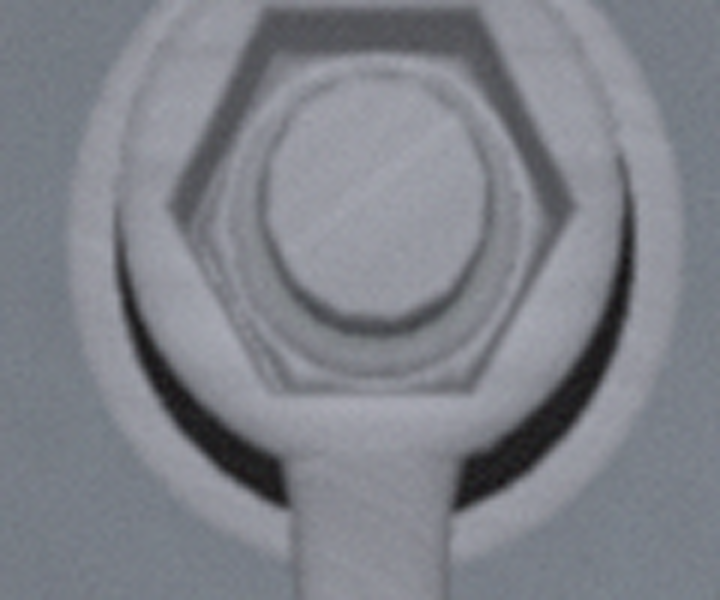

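Run:
```python
from m4 import *
meas("w7.pkl",[(263,7),(482,7),(577,205),(478,393),(268,393),(168,203)],(377,197),.0565,[([(275,57),(468,57)],.049)],f=6,ox=190,oy=30)
```

```text
bore [0.60690093 0.11855989 0.0591    ] radii [0.0182 0.0182 0.0181 0.0184 0.0184 0.0182] yaw mod60 17.78670699961155
stud [0.606867   0.11816535 0.064     ] stud-bore [-3.39218050e-05 -3.94534872e-04] units [-0.0001 -0.0016]
edge -72.1650871137017 0.01782495248518748
```

Request:
send_rows:
  commands:
    - [1,[0,-0.0012,-0.012],[0,0,0]]
    - [1,[0,0,-0.012],[0,0,0]]
    - [1,[0,0,0],[0,0,0]]

```text
clock: 8.7
tool_pos: [0.5093, 0.0854, 0.0498]
orientation: [-179.5, -0.0, -72.2]
force: [0.6, -0.7, -4.6]
opening: 0.0115
```

Request:
send_rows:
  commands:
    - [1,[0,0,-0.008],[0,0,0]]
    - [1,[0,0,-0.006],[0,0,0]]
    - [1,[0,0,0],[0,0,0]]

```text
clock: 9.0
tool_pos: [0.5092, 0.0854, 0.046]
orientation: [-179.5, -0.0, -72.2]
force: [-1.1, 0.9, -3.3]
opening: 0.0117
```

```bash
python3 look.py w8 wrist
python3 - <<'E'
from h import *
import pickle
s=pickle.load(open("w8.pkl","rb"))
delta([.5092,.0854,.0460],[180,0,-72.2])
cv2.imwrite("pics/w8c.png",cv2.resize(s["color"][30:130,190:310],None,fx=6,fy=6,interpolation=cv2.INTER_CUBIC)[:600])
E
```

```text
9.05 [0.5093 0.0854 0.0461] [-1.7948e+02 -2.0000e-02 -7.2150e+01] [-1.6 -0.1 -2.8] 0.0113
d units [-0.  0. -0.] turn units [-0.0004  0.0014 -0.0001] deg [-0.14  0.5  -0.05] clock 9.05
```

View pics/w8c.png

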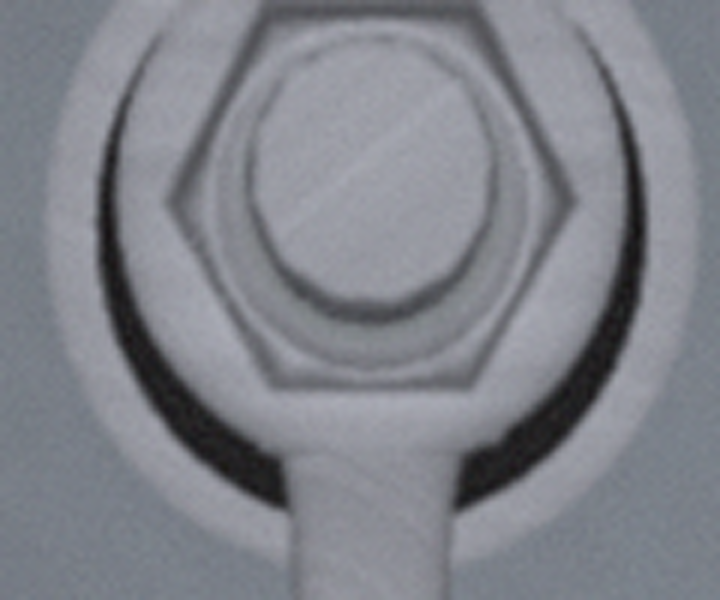

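```bash
cat > arc.py <<'E'
# usage: arc.py n degPerRow (neg=clockwise)  : row shifts from here about the nut
from h import *
import sys
n=int(sys.argv[1]);st=float(sys.argv[2]);C=np.array([.6070,.1181]);rad=float(sys.argv[3]) if len(sys.argv)>3 else None
o=sensors.get_obs();p=o["tool_pos"][:2];z=o["tool_pos"][2]
print(o["clock"],"r",np.hypot(*(p-C)),"ang",np.degrees(np.arctan2(*(C-p)[::-1])),"tool yaw+90",o["orientation"][2]+90,"F",o["force"].round(1),"M",o["moment"].round(2),"z",z, "rpy",o["orientation"].round(2))
q=p
for i in range(n):
    a=np.radians(st*(i+1));Rm=np.array([[np.cos(a),-np.sin(a)],[np.sin(a),np.cos(a)]])
    v=p-C
    if rad: v=v/np.linalg.norm(v)*rad
    t=C+Rm@v;print(((t-q)/.25).round(4),round(st/360,4));q=t
E
python3 arc.py 12 -3
```

```text
9.05 r 0.10307091693376579 ang 18.513963295976634 tool yaw+90 17.845482576751635 F [-1.6 -0.1 -2.8] M [-0.23  0.58  0.02] z 0.04609303620128262 rpy [-1.7948e+02 -2.0000e-02 -7.2150e+01]
[-0.0063  0.0206] -0.0083
[-0.0052  0.0209] -0.0083
[-0.0041  0.0212] -0.0083
[-0.003   0.0214] -0.0083
[-0.0019  0.0215] -0.0083
[-0.0008  0.0216] -0.0083
[0.0004 0.0216] -0.0083
[0.0015 0.0215] -0.0083
[0.0026 0.0214] -0.0083
[0.0037 0.0213] -0.0083
[0.0049 0.021 ] -0.0083
[0.0059 0.0207] -0.0083
```

Request:
send_rows:
  commands:
    - [1,[-0.0063,0.0206,0],[0,0,-0.0083]]
    - [1,[-0.0052,0.0209,0],[0,0,-0.0083]]
    - [1,[-0.0041,0.0212,0],[0,0,-0.0083]]
    - [1,[-0.003,0.0214,0],[0,0,-0.0083]]

```text
clock: 9.45
tool_pos: [0.5045, 0.1058, 0.0465]
orientation: [-179.5, -0.1, -84.5]
force: [1.6, -2.4, -4.4]
opening: 0.0114
```

```bash
python3 arc.py 8 -3
```

```text
9.45 r 0.10323459833902249 ang 6.857742434524025 tool yaw+90 5.509875997370216 F [ 1.6 -2.4 -4.4] M [-1.04 -0.11  0.18] z 0.046488885713287964 rpy [-1.7949e+02 -8.0000e-02 -8.4490e+01]
[-0.002   0.0215] -0.0083
[-0.0009  0.0216] -0.0083
[0.0002 0.0216] -0.0083
[0.0014 0.0216] -0.0083
[0.0025 0.0215] -0.0083
[0.0036 0.0213] -0.0083
[0.0047 0.0211] -0.0083
[0.0058 0.0208] -0.0083
```

Request:
send_rows:
  commands:
    - [1,[-0.002,0.0215,0],[0,0,-0.008]]
    - [1,[-0.0009,0.0216,0],[0,0,-0.008]]
    - [1,[0.0002,0.0216,0],[0,0,-0.008]]
    - [1,[0.0014,0.0216,0],[0,0,-0.0083]]
    - [1,[0.0025,0.0215,0],[0,0,-0.0083]]
    - [1,[0.0036,0.0213,0],[0,0,-0.0083]]

```text
clock: 10.05
tool_pos: [0.5062, 0.1376, 0.0468]
orientation: [-179.4, -0.2, -102.7]
force: [0.5, -1.2, -4.7]
opening: 0.0119
```

```bash
python3 arc.py 8 -3; python3 look.py w9 wrist
```

```text
10.05 r 0.10267419322219488 ang -10.937758044549343 tool yaw+90 -12.68416475755457 F [ 0.5 -1.2 -4.7] M [-0.75 -0.05  0.25] z 0.04675761634920556 rpy [-179.44   -0.23 -102.68]
[0.0046 0.021 ] -0.0083
[0.0057 0.0207] -0.0083
[0.0068 0.0204] -0.0083
[0.0079 0.02  ] -0.0083
[0.0089 0.0196] -0.0083
[0.0099 0.0191] -0.0083
[0.0109 0.0185] -0.0083
[0.0118 0.0179] -0.0083
10.1 [0.5064 0.1382 0.0468] [-179.44   -0.22 -102.85] [ 0.4  0.1 -5.1] 0.0115
```

View pics/w9.png

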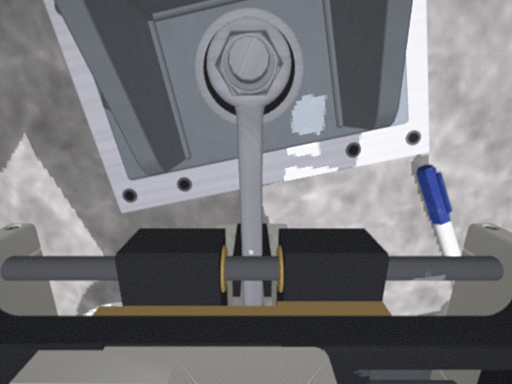

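Request:
send_rows:
  commands:
    - [1,[0.0046,0.021,0],[0,0,-0.0078]]
    - [1,[0.0057,0.0207,0],[0,0,-0.0078]]
    - [1,[0.0068,0.0204,-0.001],[0,0,-0.008]]
    - [1,[0.0079,0.02,-0.001],[0,0,-0.008]]
    - [1,[0.0089,0.0196,-0.001],[0,0,-0.008]]

```text
clock: 10.6
tool_pos: [0.5145, 0.1623, 0.046]
orientation: [-179.4, -0.4, -117.2]
force: [-1.2, -2.0, -3.5]
opening: 0.0118
```

```bash
sed -i 's/^q=p$/q=p; F=o["force"]; d=p-C; print("TAU",o["moment"][2]+d[0]*F[1]-d[1]*F[0])/' arc.py; python3 arc.py 6 -3
```

```text
10.6 r 0.10250224447868884 ang -25.536294562817904 tool yaw+90 -27.208759207719368 F [-1.2 -2.  -3.5] M [-0.56  0.41  0.31] z 0.04596383617914262 rpy [-179.45   -0.38 -117.21]
TAU 0.5437446565306616
[0.0098 0.0191] -0.0083
[0.0107 0.0186] -0.0083
[0.0117 0.018 ] -0.0083
[0.0126 0.0174] -0.0083
[0.0135 0.0167] -0.0083
[0.0144 0.0159] -0.0083
```

Request:
send_rows:
  commands:
    - [1,[0.0098,0.0191,0],[0,0,-0.0078]]
    - [1,[0.0107,0.0186,0],[0,0,-0.0078]]
    - [1,[0.0117,0.018,0],[0,0,-0.0078]]
    - [1,[0.0126,0.0174,0],[0,0,-0.0078]]

```text
clock: 11.0
tool_pos: [0.5254, 0.1796, 0.046]
orientation: [-179.4, -0.5, -128.6]
force: [-0.1, -1.7, -2.9]
opening: 0.0119
```

```bash
python3 arc.py 2 -3;python3 look.py w10 wrist; python3 look.py t10 top;  python3 -c "
import cv2
a=cv2.imread('pics/t10.png')[110:230,80:240];cv2.imwrite('pics/t10c.png',cv2.resize(a,None,fx=5,fy=5,interpolation=2))"
```

```text
11.0 r 0.10219909679557865 ang -36.98660522668266 tool yaw+90 -38.56624459956427 F [-0.1 -1.7 -2.9] M [-0.64  0.46  0.25] z 0.046042299836705276 rpy [-179.45   -0.52 -128.57]
TAU 0.3929995055161825
[0.0133 0.0168] -0.0083
[0.0142 0.016 ] -0.0083
11.05 [0.526  0.1802 0.0461] [-179.43   -0.49 -128.72] [-1.1 -0.  -2.5] 0.0116
11.1 [0.5256 0.1798 0.046 ] [-179.44   -0.51 -128.5 ] [-0.5 -2.6 -3.2] 0.0114
```

View pics/w10.png

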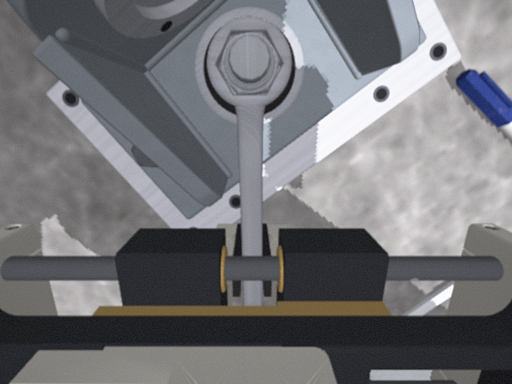

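View pics/t10c.png

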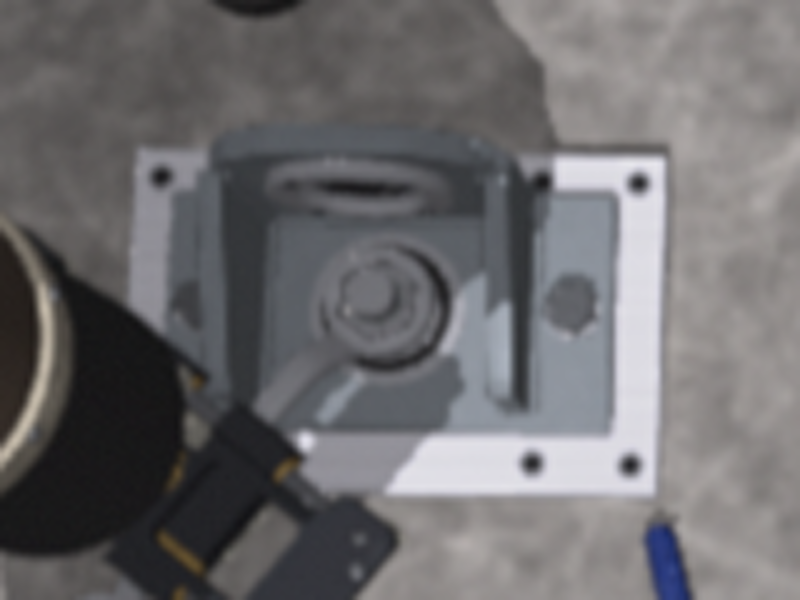

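Run:
```python
from h import *
import pickle
s=pickle.load(open("w10.pkl","rb"))
cv2.imwrite("pics/w10c.png",cv2.resize(s["color"][20:105,200:300],None,fx=7,fy=7,interpolation=cv2.INTER_CUBIC)[:600])
```

```text
(no output)
```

View pics/w10c.png

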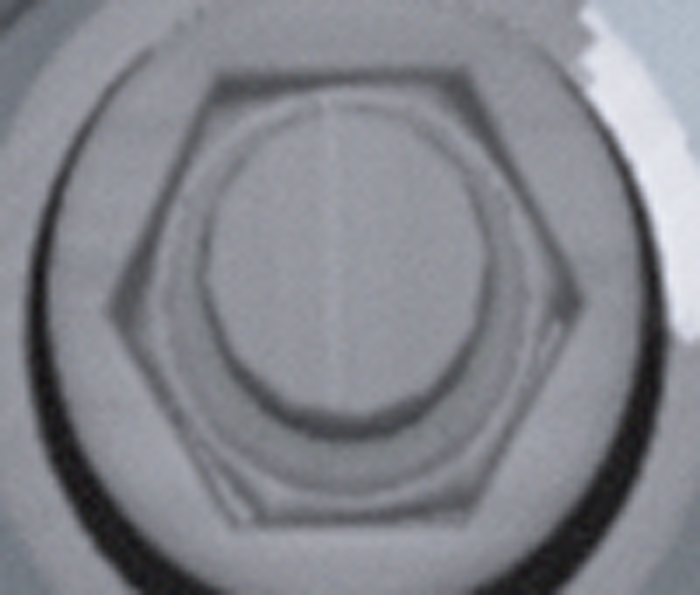

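Run:
```python
from m4 import *
meas("w10.pkl",[(215,75),(465,72),(582,307),(470,520),(235,522),(110,310)],(347,260),.0461,[],f=7,ox=200,oy=20)
```

```text
bore [0.60671284 0.11826116 0.0487    ] radii [0.0183 0.0181 0.018  0.0182 0.0178 0.018 ] yaw mod60 22.447063798454536
stud [0.60691943 0.11803323 0.064     ] stud-bore [ 0.00020659 -0.00022794] units [ 0.0008 -0.0009]
```

Request:
send_rows:
  commands:
    - [1,[-0.0133,-0.0168,0],[0,0,0.0083]]
    - [1,[-0.006,-0.0085,0],[0,0,0.0042]]
    - [1,[0,0,0],[0,0,0]]

```text
clock: 11.4
tool_pos: [0.5211, 0.1734, 0.0462]
orientation: [-179.4, -0.4, -123.5]
force: [0.3, -0.2, -3.9]
opening: 0.0114
```

```bash
python3 arc.py 1 3;python3 look.py w11 wrist
python3 - <<'E'
from h import *
import pickle
s=pickle.load(open("w11.pkl","rb"))
cv2.imwrite("pics/w11c.png",cv2.resize(s["color"][20:105,200:300],None,fx=7,fy=7,interpolation=cv2.INTER_CUBIC)[:600])
E
```

```text
11.4 r 0.1021746540022329 ang -32.79075859079088 tool yaw+90 -33.48478205641875 F [ 0.3 -0.2 -3.9] M [ 0.08  0.37 -0.06] z 0.04616923119768957 rpy [-179.42   -0.4  -123.48]
TAU -0.06158266173053362
[-0.0111 -0.0183] 0.0083
11.45 [0.5212 0.1736 0.0462] [-179.41   -0.4  -123.54] [-0.2  1.3 -3.8] 0.0114
```

View pics/w11c.png

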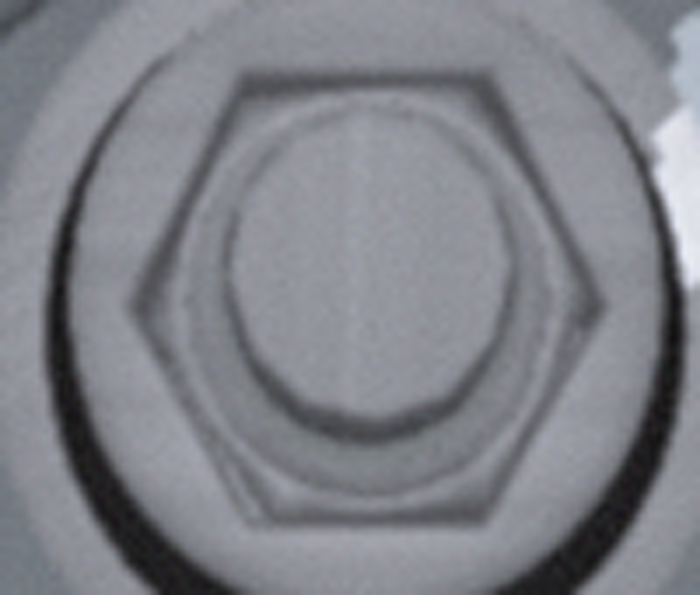

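Run:
```python
from m4 import *
meas("w11.pkl",[(240,75),(490,73),(605,307),(487,523),(257,523),(130,310)],(370,262),.0462,[([(245,90),(490,84)],.048),([(275,522),(480,515)],.048)],f=7,ox=200,oy=20)
```

```text
bore [0.60672576 0.11817935 0.0488    ] radii [0.0183 0.0181 0.018  0.0181 0.0178 0.0182] yaw mod60 27.18082999202791
stud [0.60694573 0.11805639 0.064     ] stud-bore [ 0.00021996 -0.00012296] units [ 0.0009 -0.0005]
edge -122.15657520761776 0.018222673307658796
edge -121.6345725202201 0.016171079111460117
```

Request:
send_rows:
  commands:
    - [1,[0,0,0.024],[0,0,0]]
    - [1,[0,0,0.028],[0,0,0]]
    - [1,[0,0,0.026],[0,0,0]]
    - [1,[0,0,0],[0,0,0]]

```text
clock: 11.85
tool_pos: [0.522, 0.1741, 0.068]
orientation: [-179.4, -0.3, -123.5]
force: [0.9, -0.0, -4.0]
opening: 0.0117
```

```bash
python3 arc.py 10 6
```

```text
11.85 r 0.10183454717214327 ang -33.371678250545834 tool yaw+90 -33.52963243481548 F [ 0.9 -0.  -4. ] M [0.08 0.28 0.  ] z 0.06798043937190529 rpy [-179.38   -0.3  -123.53]
TAU -0.0499025710194514
[-0.0216 -0.0368] 0.0167
[-0.0176 -0.0388] 0.0167
[-0.0134 -0.0405] 0.0167
[-0.0091 -0.0416] 0.0167
[-0.0047 -0.0424] 0.0167
[-0.0003 -0.0426] 0.0167
[ 0.0042 -0.0424] 0.0167
[ 0.0086 -0.0418] 0.0167
[ 0.0129 -0.0406] 0.0167
[ 0.0171 -0.0391] 0.0167
```

Request:
send_rows:
  commands:
    - [1,[-0.0216,-0.0368,0],[0,0,0.0167]]
    - [1,[-0.0176,-0.0388,0],[0,0,0.0167]]
    - [1,[-0.0134,-0.0405,0],[0,0,0.0167]]
    - [1,[-0.0091,-0.0416,0],[0,0,0.0167]]
    - [1,[-0.0047,-0.0424,0],[0,0,0.0167]]

```text
clock: 12.35
tool_pos: [0.5054, 0.1246, 0.0692]
orientation: [-179.3, -0.1, -92.3]
force: [0.3, 0.5, -4.3]
opening: 0.0115
```

```bash
python3 arc.py 5 6 .1022
```

```text
12.35 r 0.10179239457897088 ang -3.6409496829381096 tool yaw+90 -2.32614019097619 F [ 0.3  0.5 -4.3] M [-0.04  0.29  0.01] z 0.06920771995011687 rpy [-1.7931e+02 -1.5000e-01 -9.2330e+01]
TAU -0.04291060889432954
[-0.0021 -0.0427] 0.0167
[ 0.004  -0.0426] 0.0167
[ 0.0084 -0.042 ] 0.0167
[ 0.0128 -0.0408] 0.0167
[ 0.017  -0.0393] 0.0167
```

Request:
send_rows:
  commands:
    - [1,[-0.0021,-0.0427,0],[0,0,0.0163]]
    - [1,[0.004,-0.0426,0],[0,0,0.0163]]
    - [1,[0.0084,-0.042,0],[0,0,0.0163]]
    - [1,[0.0128,-0.0408,0],[0,0,0.0163]]
    - [1,[0.017,-0.0393,-0.004],[0,0,0.016]]
    - [1,[0,0,0],[0,0,0]]

```text
clock: 12.95
tool_pos: [0.5147, 0.0699, 0.0691]
orientation: [-179.3, -0.1, -61.7]
force: [0.5, 0.1, -4.7]
opening: 0.0117
```

```bash
python3 arc.py 1 1;python3 look.py w12 wrist
python3 - <<'E'
from h import *
import pickle
s=pickle.load(open("w12.pkl","rb"))
cv2.imwrite("pics/w12c.png",cv2.resize(s["color"][20:120,190:310],None,fx=6,fy=6,interpolation=cv2.INTER_CUBIC)[:600])
E
```

```text
12.95 r 0.10407478365635867 ang 27.568959071762887 tool yaw+90 28.283690889035334 F [ 0.5  0.1 -4.7] M [-0.24  0.3  -0.  ] z 0.06912475332111173 rpy [-1.7929e+02 -1.2000e-01 -6.1720e+01]
TAU 0.010339044265022272
[ 0.0034 -0.0064] 0.0028
13.0 [0.5147 0.0703 0.0692] [-1.7928e+02 -1.2000e-01 -6.1900e+01] [-0.3 -0.7 -4. ] 0.0117
```

View pics/w12c.png

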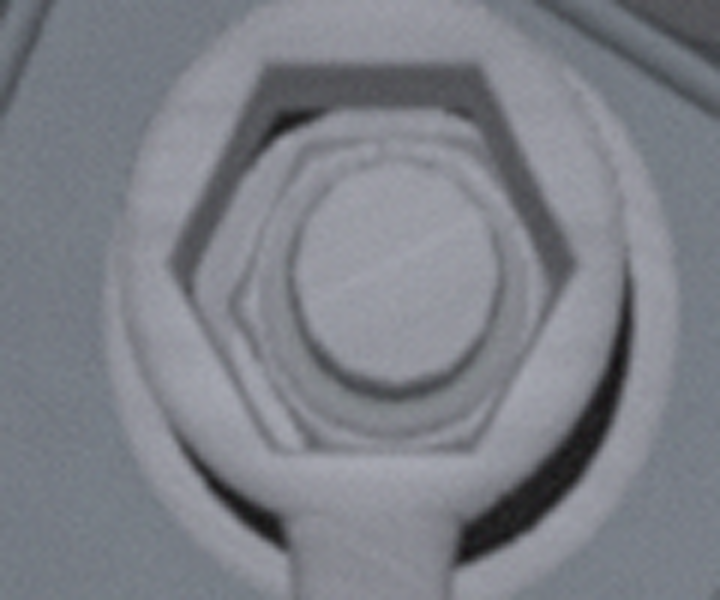

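Run:
```python
from m4 import *
meas("w12.pkl",[(265,65),(483,65),(577,263),(478,452),(270,452),(170,263)],(397,275),.0692,[([(300,143),(485,143)],.048),([(300,143),(235,303)],.048),([(235,303),(305,445)],.048)],f=6,ox=190,oy=20)
```

```text
bore [0.60529542 0.11980586 0.0718    ] radii [0.0183 0.0183 0.0181 0.0184 0.0184 0.0181] yaw mod60 28.284706194379392
stud [0.60665044 0.11804314 0.064     ] stud-bore [ 0.00135502 -0.00176272] units [ 0.0054 -0.0071]
edge -61.70368049329631 0.018616496302262028
edge -176.6636505024719 0.01634202365627109
edge -124.62396748568392 0.01549280761745399
```

Request:
send_rows:
  commands:
    - [1,[0.0054,-0.0071,0],[0,0,0]]
    - [1,[0,0,-0.016],[0,0,0]]
    - [1,[-0.001,0,-0.018],[0,0,0]]
    - [1,[-0.001,0,-0.014],[0,0,0]]
    - [1,[0,0,0],[0,0,0]]

```text
clock: 13.5
tool_pos: [0.5152, 0.0697, 0.0563]
orientation: [-179.3, -0.1, -62.2]
force: [0.1, -0.1, -3.3]
opening: 0.0114
```

```bash
cat > lk.py <<'E'
import sys,subprocess
from h import *
import pickle
n=sys.argv[1]
print(subprocess.run(["python3","arc.py","1","1"],capture_output=True,text=True).stdout)
s=snapshot("wrist");pickle.dump(s,open(n+".pkl","wb"));cv2.imwrite(f"pics/{n}.png",s["color"])
cv2.imwrite(f"pics/{n}c.png",cv2.resize(s["color"][20:120,190:310],None,fx=6,fy=6,interpolation=cv2.INTER_CUBIC)[:600])
E
python3 lk.py w13
```

```text
13.5 r 0.10375701590654524 ang 27.835651949789757 tool yaw+90 27.804229259224016 F [ 0.1 -0.1 -3.3] M [-0.37  0.24 -0.05] z 0.056254255992740684 rpy [-1.7926e+02 -1.1000e-01 -6.2200e+01]
TAU -0.042250107558351666
[ 0.0034 -0.0064] 0.0028

this script no longer has the robotException ignored in: <_io.TextIOWrapper mode='rw' encoding='UTF-8'>
Traceback (most recent call last):
BrokenPipeError: [Errno 32] Broken pipe
```

```bash
sed -i '/subprocess.run/d' lk.py; python3 lk.py w13
```

```text
(no output)
```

View pics/w13c.png

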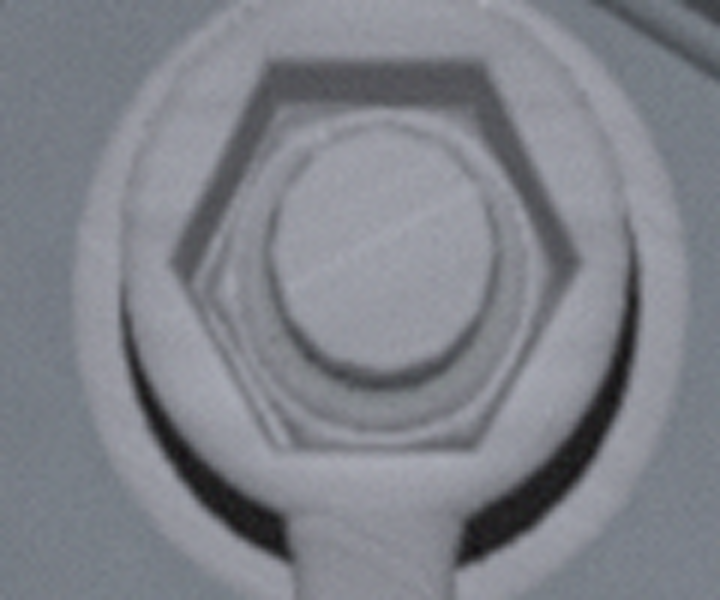

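Run:
```python
from m4 import *
meas("w13.pkl",[(268,62),(485,62),(580,263),(480,450),(273,450),(172,263)],(383,248),.0563,[([(280,107),(478,103)],.048)],f=6,ox=190,oy=20)
```

```text
bore [0.60645709 0.11867506 0.0589    ] radii [0.0184 0.0184 0.0181 0.0184 0.0184 0.0182] yaw mod60 27.8186092131924
stud [0.60694134 0.11831467 0.064     ] stud-bore [ 0.00048426 -0.00036039] units [ 0.0019 -0.0014]
edge -61.14729357343161 0.018404724099444415
```

Request:
send_rows:
  commands:
    - [1,[0.0032,-0.0044,0],[0,0,0.0014]]
    - [1,[0,0,-0.014],[0,0,0]]
    - [1,[0,0,-0.014],[0,0,0]]
    - [1,[0,0,0],[0,0,0]]

```text
clock: 13.95
tool_pos: [0.516, 0.0684, 0.0489]
orientation: [-179.3, -0.1, -61.6]
force: [0.4, -0.3, -4.5]
opening: 0.0115
```

Request:
send_rows:
  commands:
    - [1,[0,0,-0.007],[0,0,0]]
    - [1,[0,0,-0.005],[0,0,0]]
    - [1,[0,0,0],[0,0,0]]

```text
clock: 14.25
tool_pos: [0.5162, 0.0685, 0.0456]
orientation: [-179.3, -0.1, -61.6]
force: [-0.6, -0.8, -3.6]
opening: 0.0113
```

```bash
python3 lk.py w14;python3 arc.py 12 -3
```

```text
14.3 r 0.10345091128136219 ang 28.67114895094343 tool yaw+90 28.350170257639242 F [ 0.1 -0.6 -3.7] M [-0.38  0.23 -0.05] z 0.0456997431868497 rpy [-1.7926e+02 -1.2000e-01 -6.1650e+01]
TAU 0.005011082921001176
[-0.0099  0.0193] -0.0083
[-0.0089  0.0198] -0.0083
[-0.0078  0.0202] -0.0083
[-0.0068  0.0206] -0.0083
[-0.0057  0.0209] -0.0083
[-0.0046  0.0212] -0.0083
[-0.0035  0.0214] -0.0083
[-0.0023  0.0215] -0.0083
[-0.0012  0.0216] -0.0083
[-0.0001  0.0217] -0.0083
[0.0011 0.0216] -0.0083
[0.0022 0.0216] -0.0083
```

View pics/w14c.png

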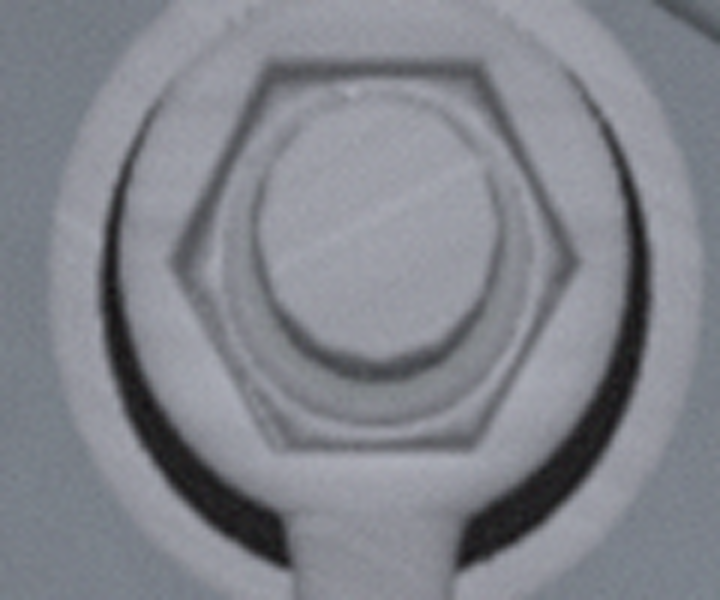

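Request:
send_rows:
  commands:
    - [1,[-0.0099,0.0193,0],[0,0,-0.008]]
    - [1,[-0.0089,0.0198,0],[0,0,-0.008]]
    - [1,[-0.0078,0.0202,0],[0,0,-0.008]]
    - [1,[-0.0068,0.0206,0],[0,0,-0.008]]
    - [1,[-0.0057,0.0209,0],[0,0,-0.008]]
    - [1,[-0.0046,0.0212,0],[0,0,-0.008]]

```text
clock: 14.9
tool_pos: [0.5058, 0.0976, 0.0464]
orientation: [-179.3, -0.3, -79.5]
force: [2.6, -3.1, -6.5]
opening: 0.0113
```

```bash
python3 arc.py 6 -3
```

```text
14.9 r 0.10322517616167516 ang 11.438390299771077 tool yaw+90 10.45929287299738 F [ 2.6 -3.1 -6.5] M [-1.25 -0.39  0.08] z 0.0463731104408562 rpy [-179.25   -0.27  -79.54]
TAU 0.4447662136912742
[-0.0037  0.0213] -0.0083
[-0.0026  0.0215] -0.0083
[-0.0015  0.0216] -0.0083
[-0.0004  0.0216] -0.0083
[0.0008 0.0216] -0.0083
[0.0019 0.0215] -0.0083
```

Request:
send_rows:
  commands:
    - [1,[-0.0037,0.0213,-0.001],[0,0,-0.008]]
    - [1,[-0.0026,0.0215,-0.001],[0,0,-0.008]]
    - [1,[-0.0015,0.0216,-0.001],[0,0,-0.008]]
    - [1,[-0.0004,0.0216,-0.001],[0,0,-0.008]]
    - [1,[0.0008,0.0216,0],[0,0,-0.008]]

```text
clock: 15.4
tool_pos: [0.5042, 0.1238, 0.0458]
orientation: [-179.2, -0.4, -94.4]
force: [1.9, -2.7, -4.8]
opening: 0.0115
```

```bash
python3 arc.py 6 -2
```

```text
15.4 r 0.10299220960451315 ang -3.1462191698213524 tool yaw+90 -4.441403817508146 F [ 1.9 -2.7 -4.8] M [-1.1  -0.19  0.19] z 0.045828555616275336 rpy [-179.24   -0.42  -94.44]
TAU 0.4527557189190311
[0.001  0.0143] -0.0056
[0.0015 0.0143] -0.0056
[0.002  0.0142] -0.0056
[0.0025 0.0142] -0.0056
[0.003  0.0141] -0.0056
[0.0035 0.0139] -0.0056
```

Request:
send_rows:
  commands:
    - [1,[0.001,0.0143,0],[0,0,-0.0054]]
    - [1,[0.0015,0.0143,0],[0,0,-0.0054]]
    - [1,[0.002,0.0142,0],[0,0,-0.0054]]

```text
clock: 15.7
tool_pos: [0.5055, 0.1342, 0.046]
orientation: [-179.2, -0.5, -100.5]
force: [0.8, -1.6, -6.4]
opening: 0.0114
```

```bash
python3 arc.py 2 -2
```

```text
15.7 r 0.10278678147292396 ang -8.986075331372067 tool yaw+90 -10.471397482533106 F [ 0.8 -1.6 -6.4] M [-0.96 -0.2   0.25] z 0.04600822580129245 rpy [-179.22   -0.5  -100.47]
TAU 0.4031116432996157
[0.0025 0.0141] -0.0056
[0.003 0.014] -0.0056
```

Request:
send_rows:
  commands:
    - [1,[0.0025,0.0141,0],[0,0,-0.0052]]
    - [1,[0.003,0.014,0],[0,0,-0.0052]]

```text
clock: 15.9
tool_pos: [0.5069, 0.1408, 0.046]
orientation: [-179.2, -0.6, -104.3]
force: [0.4, -2.5, -5.1]
opening: 0.0114
```

```bash
python3 arc.py 2 -2
```

```text
15.9 r 0.10268026028461305 ang -12.781639462218026 tool yaw+90 -14.326319755359748 F [ 0.4 -2.5 -5.1] M [-0.85 -0.11  0.19] z 0.04603216513840464 rpy [-179.22   -0.56 -104.33]
TAU 0.43402822300535515
[0.0034 0.0139] -0.0056
[0.0039 0.0138] -0.0056
```

Request:
send_rows:
  commands:
    - [1,[0.0035,0.0139,0],[0,0,-0.0052]]

```text
clock: 16.0
tool_pos: [0.5077, 0.1441, 0.046]
orientation: [-179.2, -0.6, -106.2]
force: [0.8, -2.7, -5.1]
opening: 0.0116
```

```bash
python3 arc.py 2 -2
```

```text
16.0 r 0.10264994075882987 ang -14.660428699099723 tool yaw+90 -16.246333636488288 F [ 0.8 -2.7 -5.1] M [-0.87 -0.1   0.24] z 0.04596841887684329 rpy [-179.22   -0.6  -106.25]
TAU 0.4909855007643408
[0.0039 0.0138] -0.0056
[0.0043 0.0137] -0.0056
```

Request:
send_rows:
  commands:
    - [1,[0.0039,0.0138,0],[0,0,-0.0054]]
    - [1,[0.0043,0.0137,0],[0,0,-0.0054]]

```text
clock: 16.2
tool_pos: [0.5098, 0.1506, 0.0459]
orientation: [-179.2, -0.7, -110.2]
force: [1.5, -1.6, -4.5]
opening: 0.0116
```

Request:
send_rows:
  commands:
    - [1,[0.005,0.0135,0],[0,0,-0.0054]]

```text
clock: 16.3
tool_pos: [0.511, 0.1539, 0.0459]
orientation: [-179.2, -0.7, -112.2]
force: [0.4, -1.6, -5.0]
opening: 0.0114
```

```bash
python3 arc.py 4 -2
```

```text
16.3 r 0.10248050917658609 ang -20.439357060588126 tool yaw+90 -22.240977498979348 F [ 0.4 -1.6 -5. ] M [-0.53  0.13  0.34] z 0.04590569926735791 rpy [-179.22   -0.68 -112.24]
TAU 0.4852831747386605
[0.0052 0.0133] -0.0056
[0.0057 0.0131] -0.0056
[0.0061 0.0129] -0.0056
[0.0066 0.0127] -0.0056
```

Still loose; continuing in 2-row steps.

Request:
send_rows:
  commands:
    - [1,[0.0052,0.0133,0],[0,0,-0.005]]
    - [1,[0.0057,0.0131,0],[0,0,-0.005]]

```text
clock: 16.5
tool_pos: [0.5136, 0.1602, 0.0458]
orientation: [-179.2, -0.7, -115.9]
force: [0.5, -3.0, -5.5]
opening: 0.0115
```

```bash
python3 arc.py 2 -2
```

```text
16.5 r 0.10240685060472672 ang -24.25692106927735 tool yaw+90 -25.941901507595745 F [ 0.5 -3.  -5.5] M [-0.79 -0.04  0.28] z 0.045826226396351005 rpy [-179.22   -0.74 -115.94]
TAU 0.5450984880110936
[0.0061 0.0129] -0.0056
[0.0065 0.0127] -0.0056
```

Request:
send_rows:
  commands:
    - [1,[0.0061,0.0129,0],[0,0,-0.005]]
    - [1,[0.0066,0.0127,0],[0,0,-0.005]]

```text
clock: 16.7
tool_pos: [0.5166, 0.1661, 0.0457]
orientation: [-179.2, -0.8, -119.6]
force: [0.2, -2.0, -5.2]
opening: 0.0116
```

```bash
python3 arc.py 4 -2
```

```text
16.7 r 0.10234976299694641 ang -27.978210733973842 tool yaw+90 -29.641297109917858 F [ 0.2 -2.  -5.2] M [-0.75  0.13  0.27] z 0.045690168322643485 rpy [-179.22   -0.82 -119.64]
TAU 0.4362609671542987
[0.0069 0.0125] -0.0056
[0.0074 0.0123] -0.0056
[0.0078 0.012 ] -0.0056
[0.0082 0.0117] -0.0056
```

Request:
send_rows:
  commands:
    - [1,[0.0069,0.0125,0],[0,0,-0.005]]
    - [1,[0.0074,0.0123,0],[0,0,-0.005]]

```text
clock: 16.9
tool_pos: [0.5199, 0.1718, 0.0456]
orientation: [-179.2, -0.9, -123.3]
force: [-0.6, -3.7, -4.2]
opening: 0.0113
```

```bash
python3 arc.py 1 -2
```

```text
16.9 r 0.10229573670831073 ang -31.678441263298748 tool yaw+90 -33.33992206810204 F [-0.6 -3.7 -4.2] M [-0.63  0.17  0.23] z 0.0455662812251774 rpy [-179.22   -0.91 -123.34]
TAU 0.5856126866177354
[0.0077 0.012 ] -0.0056
```

Request:
send_rows:
  commands:
    - [1,[0.0078,0.012,0],[0,0,-0.005]]
    - [1,[0.0082,0.0117,0],[0,0,-0.005]]

```text
clock: 17.1
tool_pos: [0.5236, 0.1773, 0.0454]
orientation: [-179.2, -1.0, -127.0]
force: [0.0, -2.2, -3.5]
opening: 0.0117
```

```bash
python3 arc.py 4 2;python3 lk.py w15
```

```text
17.1 r 0.10222095931675844 ang -35.36320076004011 tool yaw+90 -37.04737773603422 F [ 0.  -2.2 -3.5] M [-0.51  0.27  0.27] z 0.04544892654630704 rpy [-179.22   -0.99 -127.05]
TAU 0.4531785857781094
[-0.0081 -0.0118] 0.0056
[-0.0076 -0.0121] 0.0056
[-0.0072 -0.0123] 0.0056
[-0.0068 -0.0126] 0.0056
```

View pics/w15.png

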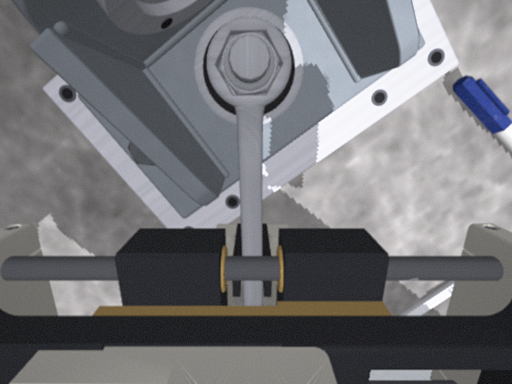

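Request:
send_rows:
  commands:
    - [1,[-0.0081,-0.0118,0],[0,0,0.005]]
    - [1,[-0.0076,-0.0121,0],[0,0,0.005]]
    - [1,[-0.002,-0.003,0],[0,0,0.001]]
    - [1,[0,0,0.01],[0,0,0]]

```text
clock: 17.55
tool_pos: [0.5199, 0.1715, 0.0482]
orientation: [-179.2, -0.8, -122.6]
force: [1.0, 0.3, -3.6]
opening: 0.0116
```

```bash
python3 arc.py 1 6;python3 lk.py w16
```

```text
17.55 r 0.10217930265920895 ang -31.516362061724486 tool yaw+90 -32.63273746200687 F [ 1.   0.3 -3.6] M [0.33 0.05 0.06] z 0.048219495243291124 rpy [-179.19   -0.82 -122.63]
TAU -0.023350730786011808
[-0.0204 -0.0376] 0.0167
```

View pics/w16c.png

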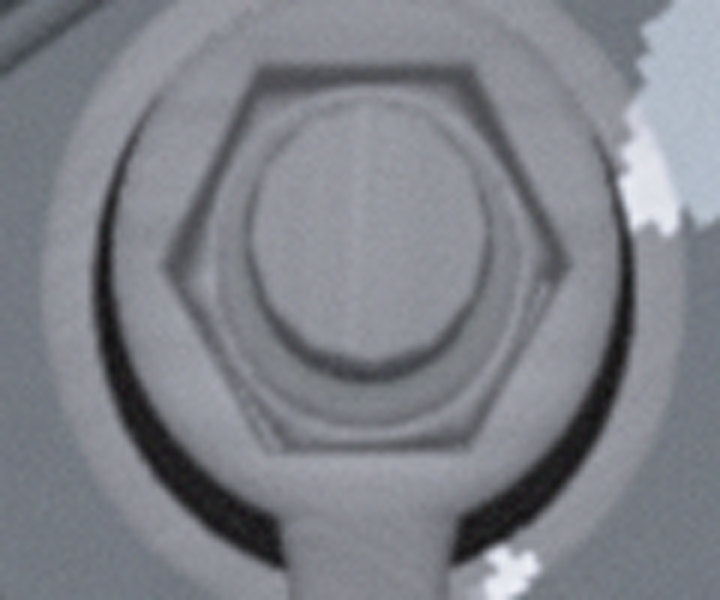

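Request:
send_rows:
  commands:
    - [1,[-0.002,-0.002,0.024],[0,0,0.002]]
    - [1,[0,0,0.028],[0,0,0]]
    - [1,[0,0,0.022],[0,0,0]]
    - [1,[0,0,0],[0,0,0]]

```text
clock: 18.0
tool_pos: [0.5196, 0.1711, 0.0695]
orientation: [-179.2, -0.8, -121.9]
force: [0.1, 0.3, -5.0]
opening: 0.0116
```

```bash
python3 arc.py 10 6 .1025
```

```text
18.0 r 0.1021950630950527 ang -31.268963391817504 tool yaw+90 -31.89552418278278 F [ 0.1  0.3 -5. ] M [ 0.17  0.27 -0.02] z 0.06954054134419986 rpy [-179.17   -0.76 -121.9 ]
TAU -0.05242322505628532
[-0.0214 -0.0372] 0.0167
[-0.0163 -0.0397] 0.0167
[-0.012  -0.0412] 0.0167
[-0.0077 -0.0422] 0.0167
[-0.0032 -0.0428] 0.0167
[ 0.0013 -0.0429] 0.0167
[ 0.0058 -0.0425] 0.0167
[ 0.0102 -0.0417] 0.0167
[ 0.0145 -0.0404] 0.0167
[ 0.0186 -0.0387] 0.0167
```

Request:
send_rows:
  commands:
    - [1,[-0.0214,-0.0372,0],[0,0,0.0165]]
    - [1,[-0.0163,-0.0397,0],[0,0,0.0165]]
    - [1,[-0.012,-0.0412,0],[0,0,0.0165]]
    - [1,[-0.0077,-0.0422,0],[0,0,0.0165]]
    - [1,[-0.0032,-0.0428,0],[0,0,0.0165]]

```text
clock: 18.5
tool_pos: [0.504, 0.1201, 0.0702]
orientation: [-179.2, -0.7, -91.1]
force: [0.2, 0.0, -4.6]
opening: 0.0118
```

```bash
python3 arc.py 5 6 .103
```

```text
18.5 r 0.10303789966767621 ang -1.1024826197268236 tool yaw+90 -1.110498474925535 F [ 0.2  0.  -4.6] M [-0.    0.29  0.02] z 0.07021995929004252 rpy [-179.16   -0.69  -91.11]
TAU 0.01738835306599168
[ 0.0016 -0.0431] 0.0167
[ 0.0059 -0.0427] 0.0167
[ 0.0104 -0.0419] 0.0167
[ 0.0147 -0.0406] 0.0167
[ 0.0188 -0.0388] 0.0167
```

Request:
send_rows:
  commands:
    - [1,[0.0016,-0.0431,0],[0,0,0.0165]]
    - [1,[0.0065,-0.0427,0],[0,0,0.0165]]
    - [1,[0.0115,-0.0419,0],[0,0,0.0165]]
    - [1,[0.016,-0.0406,0],[0,0,0.0165]]
    - [1,[0.0195,-0.0388,-0.003],[0,0,0.016]]
    - [1,[0,0,0],[0,0,0]]

```text
clock: 19.1
tool_pos: [0.5164, 0.0647, 0.0697]
orientation: [-179.3, -0.7, -60.3]
force: [-0.5, 0.4, -4.7]
opening: 0.0118
```

```bash
python3 arc.py 1 1;python3 lk.py w17; python3 -c "
from h import *
o=sensors.get_obs()
delta(o['tool_pos'],[-179.3,-.1,o['orientation'][2]])"
```

```text
19.1 r 0.1051961778417045 ang 30.498549729678032 tool yaw+90 29.741475611184583 F [-0.5  0.4 -4.7] M [-0.17  0.35 -0.03] z 0.06970908290610775 rpy [-179.26   -0.69  -60.26]
TAU -0.09033382603730555
[ 0.0038 -0.0063] 0.0028
d units [0. 0. 0.] turn units [ 0.0013  0.0009 -0.    ] deg [ 0.48  0.33 -0.  ] clock 19.15
```

View pics/w17c.png

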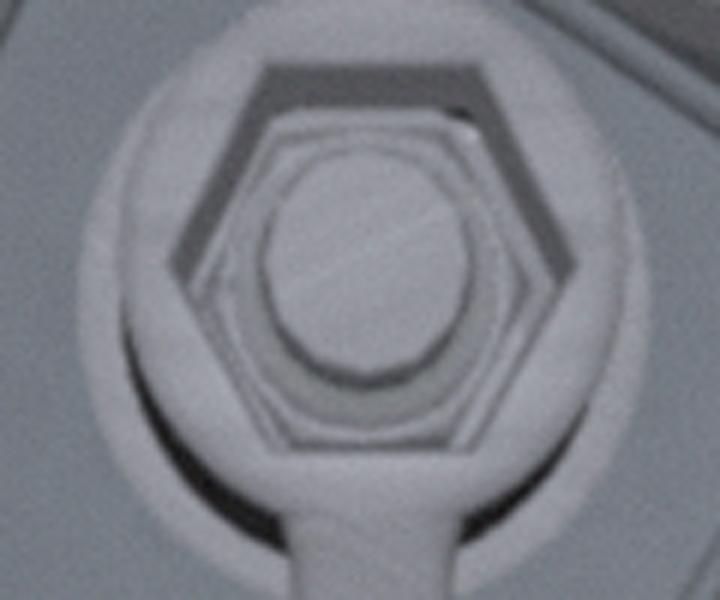

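Run:
```python
from m4 import *
meas("w17.pkl",[(265,65),(483,65),(577,263),(478,452),(270,452),(170,263)],(366,264),.0697,[([(272,132),(460,130)],.048),([(285,440),(455,440)],.048),([(460,130),(528,285)],.048)],f=6,ox=190,oy=20)
```

```text
bore [0.605692   0.11691708 0.0723    ] radii [0.0183 0.0184 0.0181 0.0185 0.0185 0.0181] yaw mod60 29.793027569400735
stud [0.60658077 0.11815624 0.064     ] stud-bore [0.00088877 0.00123916] units [0.0036 0.005 ]
edge -59.56266266789753 0.018953536441727998
edge -60.2254967612823 0.017992850852024723
edge -123.44765290511836 0.01606422196949462
```

Request:
send_rows:
  commands:
    - [1,[0.0036,0.005,0],[0,0,0]]
    - [1,[0,0,-0.016],[0,0,0]]
    - [1,[-0.001,0,-0.018],[0,0,0]]
    - [1,[-0.001,0,-0.016],[0,0,0]]
    - [1,[0,0,0],[0,0,0]]

```text
clock: 19.65
tool_pos: [0.516, 0.0677, 0.0561]
orientation: [-179.3, -0.7, -60.7]
force: [0.5, -1.2, -3.2]
opening: 0.0115
```

```bash
python3 lk.py w18;python3 arc.py 1 1
```

```text
19.7 r 0.10385721947085555 ang 29.038484401943272 tool yaw+90 29.264260369018338 F [ 0.3 -1.5 -4.3] M [-0.47  0.26 -0.07] z 0.0563905432026683 rpy [-179.25   -0.68  -60.74]
TAU 0.08323359488866924
[ 0.0036 -0.0063] 0.0028
```

View pics/w18c.png

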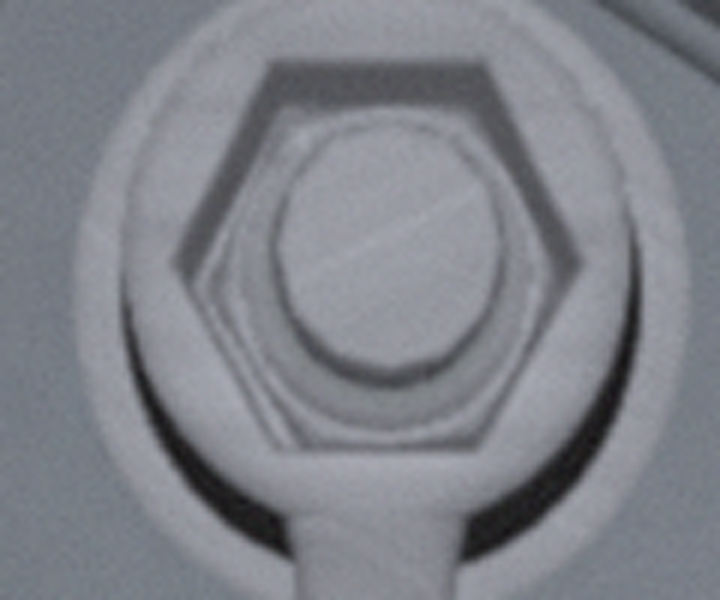

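Request:
send_rows:
  commands:
    - [1,[0.0032,-0.0044,0],[0,0,0.0014]]
    - [1,[0,0,-0.014],[0,0,0]]
    - [1,[0,0,-0.014],[0,0,0]]
    - [1,[0,0,0],[0,0,0]]

```text
clock: 20.1
tool_pos: [0.5171, 0.0664, 0.049]
orientation: [-179.2, -0.7, -60.2]
force: [0.6, 0.1, -4.8]
opening: 0.0113
```

Request:
send_rows:
  commands:
    - [1,[0,0,-0.007],[0,0,0]]
    - [1,[0,0,-0.006],[0,0,0]]
    - [1,[0,0,0],[0,0,0]]

```text
clock: 20.4
tool_pos: [0.5172, 0.0663, 0.0454]
orientation: [-179.2, -0.7, -60.2]
force: [0.6, -0.5, -3.8]
opening: 0.0114
```

```bash
python3 lk.py w19;python3 arc.py 6 -2
```

```text
20.45 r 0.10362207782110594 ang 29.9606482957707 tool yaw+90 29.788909565616656 F [-0.1 -1.7 -4. ] M [-0.44  0.3  -0.05] z 0.04545899484844845 rpy [-179.25   -0.69  -60.21]
TAU 0.09439500277371324
[-0.007   0.0127] -0.0056
[-0.0066  0.0129] -0.0056
[-0.0061  0.0131] -0.0056
[-0.0056  0.0133] -0.0056
[-0.0052  0.0135] -0.0056
[-0.0047  0.0137] -0.0056
```

View pics/w19c.png

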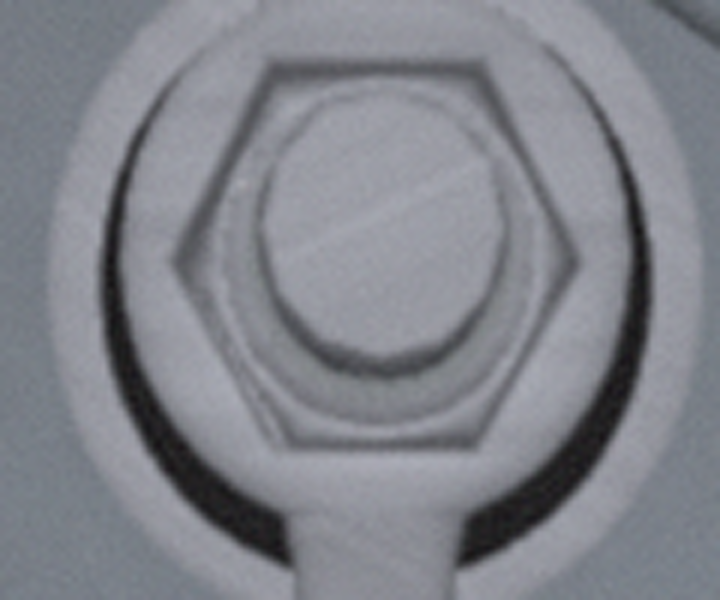

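Request:
send_rows:
  commands:
    - [1,[-0.007,0.0127,0],[0,0,-0.0052]]
    - [1,[-0.0066,0.0129,0],[0,0,-0.0054]]
    - [1,[-0.0061,0.0131,0],[0,0,-0.0054]]

```text
clock: 20.75
tool_pos: [0.5126, 0.0756, 0.0458]
orientation: [-179.2, -0.7, -66.2]
force: [2.3, -4.4, -3.8]
opening: 0.0115
```

```bash
python3 arc.py 2 -2
```

```text
20.75 r 0.10355223433014102 ang 24.25194920746648 tool yaw+90 23.83859548675676 F [ 2.3 -4.4 -3.8] M [-1.66 -0.49  0.04] z 0.0457606215291487 rpy [-179.24   -0.74  -66.16]
TAU 0.5561696060292137
[-0.0057  0.0133] -0.0056
[-0.0052  0.0135] -0.0056
```

Request:
send_rows:
  commands:
    - [1,[-0.0056,0.0133,0],[0,0,-0.0054]]

```text
clock: 20.85
tool_pos: [0.5113, 0.0787, 0.0459]
orientation: [-179.2, -0.8, -68.2]
force: [2.0, -3.1, -5.7]
opening: 0.0116
```

```bash
python3 arc.py 2 -2
```

```text
20.85 r 0.10347647534073698 ang 22.393964700665972 tool yaw+90 21.829849525278178 F [ 2.  -3.1 -5.7] M [-1.53 -0.42  0.01] z 0.04593049269278132 rpy [-179.23   -0.77  -68.17]
TAU 0.38691711978429255
[-0.0053  0.0135] -0.0056
[-0.0048  0.0136] -0.0056
```

Still turning loose (≈0.45 N m).

Request:
send_rows:
  commands:
    - [1,[-0.0053,0.0135,0],[0,0,-0.0054]]
    - [1,[-0.0048,0.0136,0],[0,0,-0.0054]]

```text
clock: 21.05
tool_pos: [0.5091, 0.085, 0.0461]
orientation: [-179.2, -0.8, -72.2]
force: [2.5, -3.3, -5.2]
opening: 0.0115
```

```bash
python3 arc.py 2 -2
```

```text
21.05 r 0.10337409114915634 ang 18.666949279343168 tool yaw+90 17.809317341195026 F [ 2.5 -3.3 -5.2] M [-1.22 -0.33  0.05] z 0.04614685354481386 rpy [-179.23   -0.83  -72.19]
TAU 0.4551627541860417
[-0.0044  0.0138] -0.0056
[-0.0039  0.0139] -0.0056
```

Request:
send_rows:
  commands:
    - [1,[-0.0043,0.0138,0],[0,0,-0.0054]]
    - [1,[-0.0038,0.0139,-0.0005],[0,0,-0.0054]]

```text
clock: 21.25
tool_pos: [0.5072, 0.0916, 0.0461]
orientation: [-179.2, -0.9, -76.2]
force: [1.7, -3.2, -5.5]
opening: 0.0114
```

```bash
python3 arc.py 2 -2
```

```text
21.25 r 0.10327268088207041 ang 14.86969212897178 tool yaw+90 13.798794886720856 F [ 1.7 -3.2 -5.5] M [-1.05 -0.21  0.18] z 0.04613788828235703 rpy [-179.23   -0.88  -76.2 ]
TAU 0.5501941938934874
[-0.0035  0.014 ] -0.0056
[-0.003   0.0141] -0.0056
```

Request:
send_rows:
  commands:
    - [1,[-0.0035,0.014,0],[0,0,-0.0052]]
    - [1,[-0.003,0.0141,-0.0005],[0,0,-0.0052]]

```text
clock: 21.45
tool_pos: [0.5057, 0.0984, 0.0461]
orientation: [-179.2, -0.9, -80.1]
force: [0.9, -3.2, -6.2]
opening: 0.0115
```

```bash
python3 arc.py 2 -2
```

```text
21.45 r 0.1032203825727593 ang 11.01062129835407 tool yaw+90 9.946139401801418 F [ 0.9 -3.2 -6.2] M [-1.12 -0.29  0.13] z 0.04609980085493058 rpy [-179.23   -0.93  -80.05]
TAU 0.4707973202878497
[-0.0025  0.0142] -0.0056
[-0.002   0.0143] -0.0056
```

Request:
send_rows:
  commands:
    - [1,[-0.0025,0.0142,0],[0,0,-0.0052]]

```text
clock: 21.55
tool_pos: [0.5051, 0.1018, 0.0461]
orientation: [-179.2, -1.0, -82.0]
force: [1.6, -2.5, -5.4]
opening: 0.0118
```

```bash
python3 arc.py 2 -2
```

```text
21.55 r 0.10316346309162659 ang 9.092710550567515 tool yaw+90 8.021785238490608 F [ 1.6 -2.5 -5.4] M [-1.09 -0.33  0.15] z 0.04613851952854839 rpy [-179.22   -0.95  -81.98]
TAU 0.4299796512451862
[-0.002   0.0143] -0.0056
[-0.0015  0.0143] -0.0056
```

Request:
send_rows:
  commands:
    - [1,[-0.002,0.0143,0],[0,0,-0.0052]]
    - [1,[-0.0015,0.0143,-0.0005],[0,0,-0.0052]]

```text
clock: 21.75
tool_pos: [0.5044, 0.1086, 0.046]
orientation: [-179.2, -1.0, -85.8]
force: [2.2, -3.2, -4.8]
opening: 0.0115
```

```bash
python3 arc.py 2 -2
```

```text
21.75 r 0.10308045379351892 ang 5.270026416613086 tool yaw+90 4.1614371870986275 F [ 2.2 -3.2 -4.8] M [-1.12 -0.29  0.14] z 0.046048064321736276 rpy [-179.23   -1.01  -85.84]
TAU 0.49539913438631084
[-0.0011  0.0144] -0.0056
[-0.0006  0.0144] -0.0056
```

Request:
send_rows:
  commands:
    - [1,[-0.001,0.0143,0],[0,0,-0.0052]]

```text
clock: 21.85
tool_pos: [0.5041, 0.112, 0.046]
orientation: [-179.2, -1.0, -87.8]
force: [1.9, -2.7, -5.4]
opening: 0.0117
```

```bash
python3 arc.py 2 -2
```

```text
21.85 r 0.10306229442505899 ang 3.3973870761492 tool yaw+90 2.2305294011987797 F [ 1.9 -2.7 -5.4] M [-1.04 -0.35  0.19] z 0.046034394079121355 rpy [-179.23   -1.04  -87.77]
TAU 0.4862793067745081
[-0.0006  0.0144] -0.0056
[-0.0001  0.0144] -0.0056
```

Request:
send_rows:
  commands:
    - [1,[-0.0006,0.0144,0],[0,0,-0.0052]]
    - [1,[-0.0001,0.0144,-0.0005],[0,0,-0.0052]]

```text
clock: 22.05
tool_pos: [0.504, 0.1189, 0.0459]
orientation: [-179.2, -1.1, -91.6]
force: [1.7, -2.2, -6.2]
opening: 0.0111
```

```bash
python3 arc.py 2 -2
```

```text
22.05 r 0.10298819404554176 ang -0.4213966205893063 tool yaw+90 -1.6240971425346231 F [ 1.7 -2.2 -6.2] M [-1.01 -0.25  0.16] z 0.04592423439281172 rpy [-179.23   -1.09  -91.62]
TAU 0.39033872615298354
[0.0004 0.0144] -0.0056
[0.0009 0.0144] -0.0056
```

Request:
send_rows:
  commands:
    - [1,[0.0004,0.0144,0],[0,0,-0.0052]]

```text
clock: 22.15
tool_pos: [0.5041, 0.1223, 0.0459]
orientation: [-179.2, -1.1, -93.6]
force: [1.9, -3.1, -5.0]
opening: 0.0116
```

```bash
python3 arc.py 2 -2
```

```text
22.15 r 0.10295918385793425 ang -2.310424767424793 tool yaw+90 -3.5530732381399304 F [ 1.9 -3.1 -5. ] M [-1.01 -0.26  0.11] z 0.0459041128420523 rpy [-179.24   -1.13  -93.55]
TAU 0.4227731220406211
[0.0008 0.0144] -0.0056
[0.0013 0.0143] -0.0056
```

Request:
send_rows:
  commands:
    - [1,[0.0008,0.0144,0],[0,0,-0.0052]]
    - [1,[0.0013,0.0143,0],[0,0,-0.0052]]

```text
clock: 22.35
tool_pos: [0.5046, 0.1286, 0.0459]
orientation: [-179.3, -1.2, -97.4]
force: [2.5, -5.2, -5.0]
opening: 0.0118
```

```bash
python3 arc.py 2 -2
```

```text
22.35 r 0.10293990268638685 ang -5.874911057074565 tool yaw+90 -7.395513894531348 F [ 2.5 -5.2 -5. ] M [-1.94 -0.63  0.24] z 0.04588139959496938 rpy [-179.25   -1.23  -97.4 ]
TAU 0.7489208523394626
[0.0017 0.0143] -0.0056
[0.0022 0.0142] -0.0056
```

Request:
send_rows:
  commands:
    - [1,[0.0018,0.0143,0],[0,0,-0.0052]]

```text
clock: 22.45
tool_pos: [0.505, 0.1315, 0.0459]
orientation: [-179.3, -1.3, -99.3]
force: [3.6, -7.3, -4.8]
opening: 0.0111
```

```bash
python3 arc.py 2 -2
```

```text
22.45 r 0.10292110411564243 ang -7.473408013971339 tool yaw+90 -9.299383671112338 F [ 3.6 -7.3 -4.8] M [-2.36 -0.76  0.35] z 0.04587571562058711 rpy [-179.27   -1.31  -99.3 ]
TAU 1.0525750486814731
[0.0021 0.0142] -0.0056
[0.0026 0.0141] -0.0056
```

Request:
send_rows:
  commands:
    - [1,[0.0021,0.0142,0],[0,0,-0.0045]]

```text
clock: 22.55
tool_pos: [0.5053, 0.134, 0.0458]
orientation: [-179.3, -1.4, -100.9]
force: [3.1, -8.6, -4.9]
opening: 0.0116
```

```bash
python3 arc.py 2 -1
```

```text
22.55 r 0.10294779802625045 ang -8.872052531282515 tool yaw+90 -10.944624252318803 F [ 3.1 -8.6 -4.9] M [-2.76 -0.95  0.46] z 0.04580766711862995 rpy [-179.29   -1.43 -100.94]
TAU 1.2872708487295894
[0.0012 0.0071] -0.0028
[0.0013 0.0071] -0.0028
```

Request:
send_rows:
  commands:
    - [1,[0.0025,0.0142,0],[0,0,-0.0045]]

```text
clock: 22.65
tool_pos: [0.5057, 0.1362, 0.0457]
orientation: [-179.3, -1.6, -102.6]
force: [3.4, -9.3, -5.1]
opening: 0.0118
```

```bash
python3 arc.py 2 -1
```

```text
22.65 r 0.10296029875657078 ang -10.149654649916693 tool yaw+90 -12.581514766930283 F [ 3.4 -9.3 -5.1] M [-3.14 -0.91  0.47] z 0.04573072838108372 rpy [-179.32   -1.57 -102.58]
TAU 1.355176951072239
[0.0013 0.0071] -0.0028
[0.0015 0.007 ] -0.0028
```

```bash
python3 look.py w20 wrist; python3 arc.py 1 -1; python3 look.py s20 side;python3 arc.py 1 -1
```

```text
22.7 [0.5057 0.1365 0.0457] [-179.32   -1.59 -102.68] [ 2.2 -8.  -4.6] 0.0114
22.7 r 0.1029370898073377 ang -10.275525067971843 tool yaw+90 -12.677144896914157 F [ 2.2 -8.  -4.6] M [-2.96 -0.69  0.5 ] z 0.04569427604465288 rpy [-179.32   -1.59 -102.68]
TAU 1.274174079639619
[0.0013 0.0071] -0.0028
22.75 [0.5057 0.1363 0.0457] [-179.32   -1.58 -102.56] [ 3.5 -7.5 -5.1] 0.012
22.75 r 0.10295476252815752 ang -10.186034626233267 tool yaw+90 -12.558882235559423 F [ 3.5 -7.5 -5.1] M [-2.97 -0.91  0.49] z 0.04569099032229887 rpy [-179.32   -1.58 -102.56]
TAU 1.19325744351836
[0.0013 0.0071] -0.0028
```

Request:
send_rows:
  commands:
    - [1,[0.0028,0.0145,0],[0,0,-0.004]]

```text
clock: 22.85
tool_pos: [0.5059, 0.1382, 0.0456]
orientation: [-179.4, -1.7, -104.0]
force: [3.0, -9.5, -4.9]
opening: 0.0119
```

```bash
python3 arc.py 1 -1;python3 lk.py w21;python3 arc.py 1 -1
```

```text
22.85 r 0.10303916365259363 ang -11.258586163867752 tool yaw+90 -13.963951053724358 F [ 3.  -9.5 -4.9] M [-3.38 -1.05  0.55] z 0.045563063202266496 rpy [-179.36   -1.74 -103.96]
TAU 1.4464182340108844
[0.0015 0.007 ] -0.0028
22.9 r 0.10300174085368959 ang -11.418647553044627 tool yaw+90 -14.078739018550465 F [ 2.5 -8.7 -4.1] M [-3.31 -0.74  0.48] z 0.045542056813843976 rpy [-179.36   -1.76 -104.08]
TAU 1.3082385332590412
[0.0015 0.007 ] -0.0028
```

View pics/w21c.png

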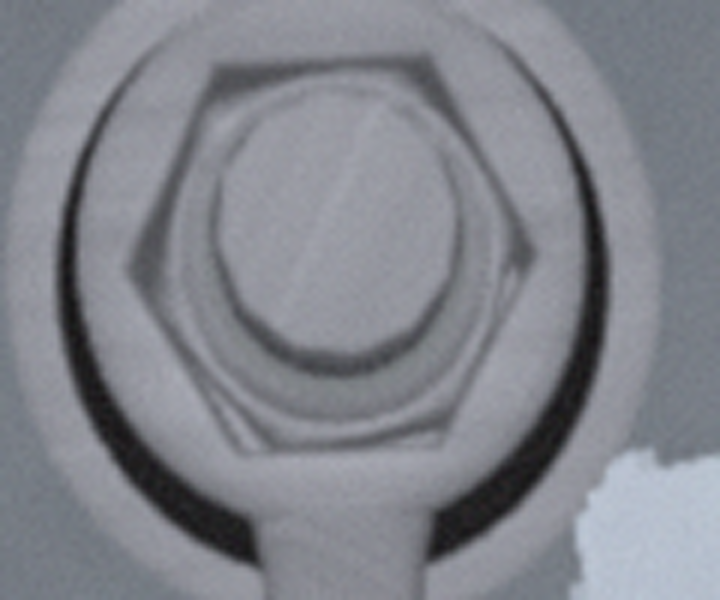

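Run:
```python
from m4 import *
meas("w21.pkl",[(210,67),(430,55),(537,255),(440,448),(245,452),(130,265)],(340,220),.0456,[],f=6,ox=190,oy=20)
s=pickle.load(open("w20.pkl","rb"))
```

```text
bore [0.60672647 0.11847906 0.0482    ] radii [0.0184 0.0184 0.0182 0.0184 0.018  0.0179] yaw mod60 -11.466849092655321
stud [0.60692213 0.11792415 0.064     ] stud-bore [ 0.00019566 -0.00055491] units [ 0.0008 -0.0022]
```

Run:
```python
from h import *
import pickle
for n in ["w14","w19","w21"]:
    s=pickle.load(open(n+".pkl","rb"))
    # rectified stud top: 0.1mm/px around axis, z .064
    N=240; g=(np.arange(N)-N/2)*1e-4
    C=ray(s,(190+ {"w14":378,"w19":383,"w21":340}[n]/6,20+{"w14":225,"w19":222,"w21":220}[n]/6),.064)
    M=np.zeros((N,N,2),np.float32)
    for i in range(N):
        for j in range(N): M[i,j]=proj(s,[C[0]-g[i],C[1]-g[j],.064])
    r=cv2.remap(cv2.cvtColor(s["color"],cv2.COLOR_BGR2GRAY),M,None,cv2.INTER_CUBIC).astype(float)
    b=r-cv2.GaussianBlur(r,(0,0),25)
    yy,xx=np.indices(r.shape);mask=np.hypot(xx-120,yy-120)<75
    best=[]
    for a in np.arange(0,180,.5):
        d=np.radians(a); # line direction in (row=-x world, col=-y world)
        dx,dy=np.cos(d),np.sin(d) # world dir
        off=(-(yy-120))*(-dy)+(-(xx-120))*dx  # perpendicular distance (world coords px)
        vals=[b[mask&(abs(off-c)<4)].mean() for c in range(-20,21,4)]
        best.append((max(vals),a))
    best.sort(reverse=True);print(n,[ (round(v,2),a) for v,a in best[:6]])
```

```text
w14 [(np.float64(6.52), np.float64(144.5)), (np.float64(6.51), np.float64(144.0)), (np.float64(6.49), np.float64(145.0)), (np.float64(6.49), np.float64(143.5)), (np.float64(6.44), np.float64(143.0)), (np.float64(6.43), np.float64(145.5))]
w19 [(np.float64(6.85), np.float64(143.5)), (np.float64(6.83), np.float64(143.0)), (np.float64(6.83), np.float64(144.0)), (np.float64(6.8), np.float64(144.5)), (np.float64(6.78), np.float64(142.5)), (np.float64(6.72), np.float64(145.0))]
w21 [(np.float64(6.75), np.float64(138.5)), (np.float64(6.74), np.float64(139.0)), (np.float64(6.72), np.float64(139.5)), (np.float64(6.7), np.float64(138.0)), (np.float64(6.66), np.float64(137.5)), (np.float64(6.66), np.float64(140.0))]
```

```bash
python3 arc.py 4 2
```

```text
22.9 r 0.10300174085368959 ang -11.418647553044627 tool yaw+90 -14.078739018550465 F [ 2.5 -8.7 -4.1] M [-3.31 -0.74  0.48] z 0.045542056813843976 rpy [-179.36   -1.76 -104.08]
TAU 1.3082385332590412
[-0.0026 -0.0141] 0.0056
[-0.0021 -0.0142] 0.0056
[-0.0016 -0.0143] 0.0056
[-0.0011 -0.0143] 0.0056
```

Request:
send_rows:
  commands:
    - [1,[-0.0026,-0.0141,0],[0,0,0.0066]]
    - [1,[-0.0021,-0.0142,0],[0,0,0.0066]]
    - [1,[-0.0016,-0.0143,0],[0,0,0.0066]]
    - [1,[-0.0008,-0.01,0],[0,0,0.005]]
    - [1,[0,0,0],[0,0,0]]

```text
clock: 23.4
tool_pos: [0.5042, 0.1238, 0.046]
orientation: [-179.4, -1.9, -94.6]
force: [-0.6, -0.4, -4.8]
opening: 0.0115
```

```bash
python3 arc.py 1 1;python3 lk.py w22
```

```text
23.4 r 0.10293944479803716 ang -3.148047870530767 tool yaw+90 -4.602411832961067 F [-0.6 -0.4 -4.8] M [-0.05  0.31  0.2 ] z 0.04596034952069305 rpy [-179.35   -1.9   -94.6 ]
TAU 0.23603689836301558
[-0.0003 -0.0072] 0.0028
```

View pics/w22c.png

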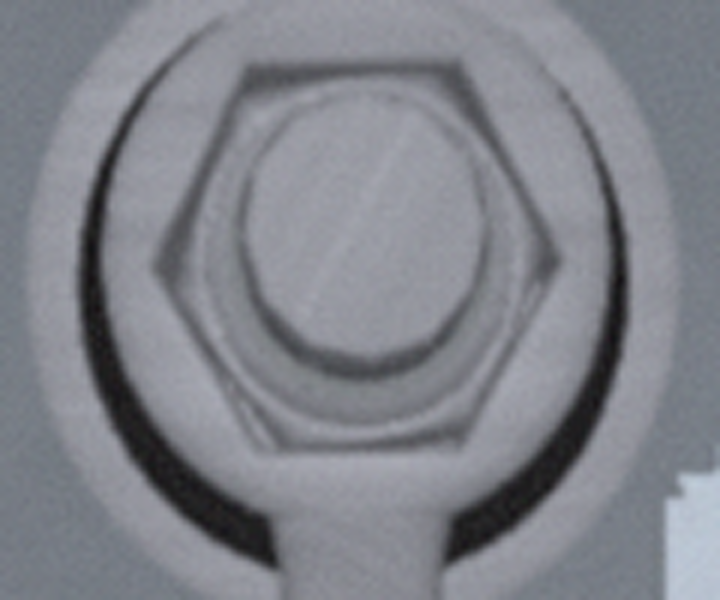

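Request:
send_rows:
  commands:
    - [1,[-0.0003,-0.0095,0],[0,0,0.007]]
    - [1,[0,0,0],[0,0,0]]

```text
clock: 23.65
tool_pos: [0.504, 0.1213, 0.046]
orientation: [-179.4, -1.9, -92.2]
force: [1.1, -2.6, -4.5]
opening: 0.0112
```

```bash
python3 arc.py 1 1
```

```text
23.65 r 0.10305100076403215 ang -1.7614101578896093 tool yaw+90 -2.2163331784513502 F [ 1.1 -2.6 -4.5] M [-0.82 -0.02 -0.07] z 0.045954563475414135 rpy [-179.37   -1.93  -92.22]
TAU 0.19633224406623365
[-0.0002 -0.0072] 0.0028
```

Request:
send_rows:
  commands:
    - [1,[0,-0.004,0],[0,0,0]]
    - [1,[0,0,0.012],[0,0,0]]

```text
clock: 23.85
tool_pos: [0.5045, 0.1207, 0.0489]
orientation: [-179.3, -1.9, -92.4]
force: [4.9, -1.0, -7.2]
opening: 0.0114
```

```bash
python3 arc.py 1 1; python3 lk.py w23
```

```text
23.85 r 0.10248885039755017 ang -1.4355533750250578 tool yaw+90 -2.3710246686406435 F [ 4.9 -1.  -7.2] M [-0.44 -1.27  0.08] z 0.0489110798365313 rpy [-179.34   -1.91  -92.37]
TAU 0.17873813307789832
[-0.0001 -0.0072] 0.0028
```

View pics/w23c.png

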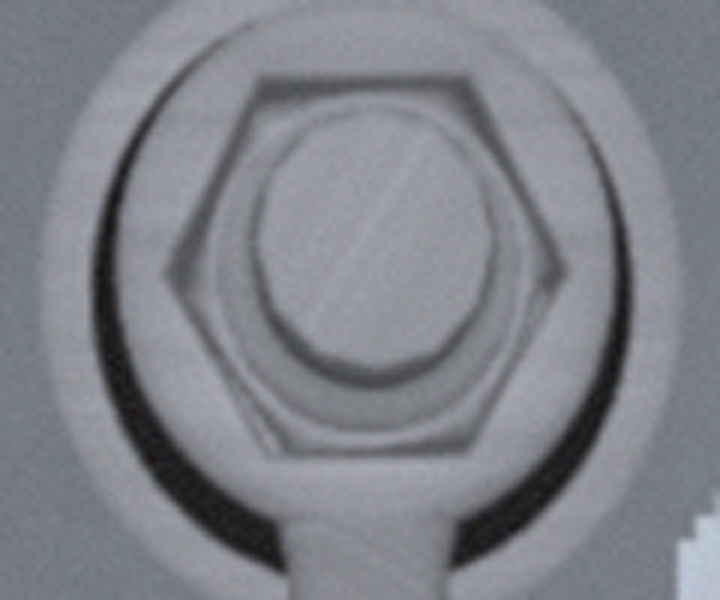

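Request:
send_rows:
  commands:
    - [1,[0.003,-0.002,0.01],[0,0,0.001]]
    - [1,[0,0,0.016],[0,0,0]]

```text
clock: 24.1
tool_pos: [0.5063, 0.1206, 0.0562]
orientation: [-179.3, -1.9, -92.0]
force: [7.4, -2.2, -9.1]
opening: 0.0118
```

```bash
python3 arc.py 1 1; python3 lk.py w24; python3 look.py s24 side
```

```text
24.1 r 0.10076153377164628 ang -1.4135062685346875 tool yaw+90 -2.0039182238443374 F [ 7.4 -2.2 -9.1] M [-0.7  -2.4   0.08] z 0.056223375360126164 rpy [-179.26   -1.88  -92.  ]
TAU 0.28426092126874264
[-0.0001 -0.007 ] 0.0028
24.2 [0.5064 0.1207 0.0568] [-179.23   -1.86  -92.02] [ 6.3 -2.1 -8.4] 0.0116
```

View pics/w24.png

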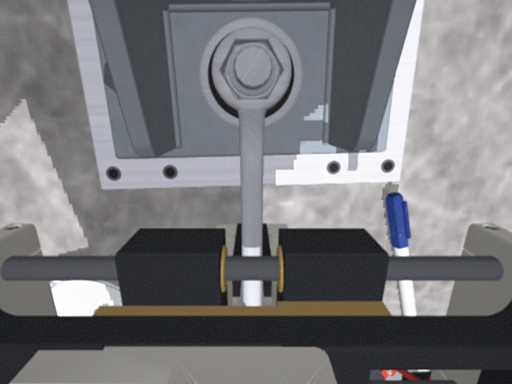

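View pics/s24.png

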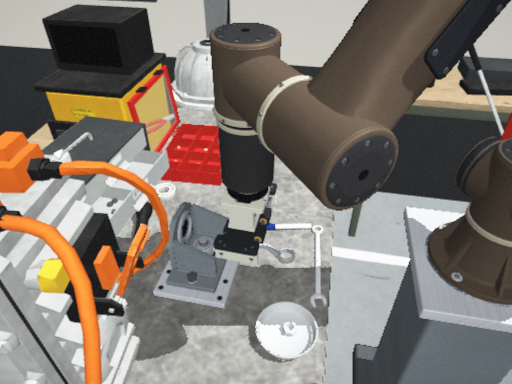

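View pics/w24c.png

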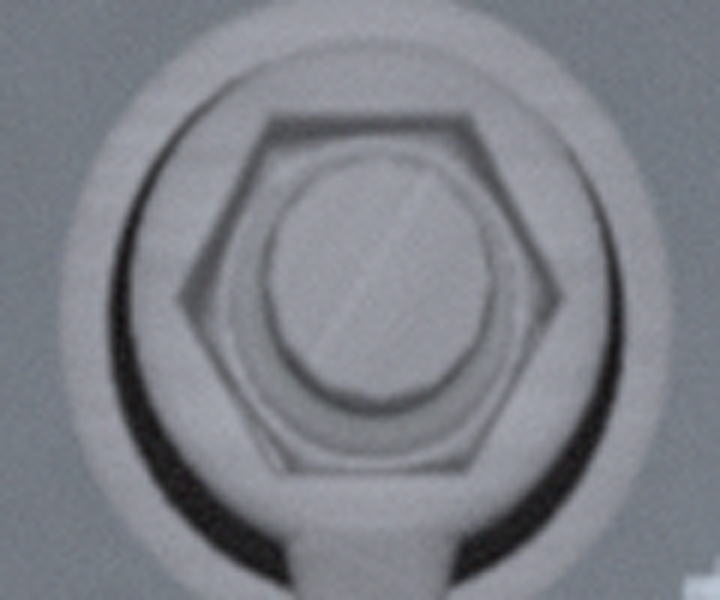

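Request:
send_rows:
  commands:
    - [1,[-0.003,0,-0.016],[0,0,0]]
    - [1,[-0.003,0,-0.014],[0,0,0]]
    - [1,[0,0,-0.006],[0,0,0]]

```text
clock: 24.5
tool_pos: [0.5043, 0.1205, 0.0483]
orientation: [-179.2, -1.9, -92.0]
force: [-3.1, -1.0, 0.1]
opening: 0.0117
```

```bash
python3 arc.py 1 1
```

```text
24.5 r 0.10270013933726814 ang -1.3345070245798885 tool yaw+90 -2.047372225052058 F [-3.1 -1.   0.1] M [-0.4   0.79 -0.  ] z 0.048343676637182975 rpy [-179.25   -1.86  -92.05]
TAU 0.10891173831661624
[-0.0001 -0.0072] 0.0028
```

Request:
send_rows:
  commands:
    - [1,[-0.0015,-0.008,0.002],[0,0,0.0025]]
    - [1,[0,0,0],[0,0,0]]

```text
clock: 24.7
tool_pos: [0.5045, 0.1189, 0.0491]
orientation: [-179.2, -1.8, -91.0]
force: [0.2, -2.3, -2.4]
opening: 0.0116
```

```bash
python3 arc.py 1 1; python3 lk.py w25
```

```text
24.7 r 0.10245342110790277 ang -0.43544925056289036 tool yaw+90 -1.0335769435115196 F [ 0.2 -2.3 -2.4] M [-0.36  0.33 -0.01] z 0.04906396349755443 rpy [-179.18   -1.83  -91.03]
TAU 0.22555849350240564
[ 0.     -0.0072] 0.0028
```

View pics/w25c.png

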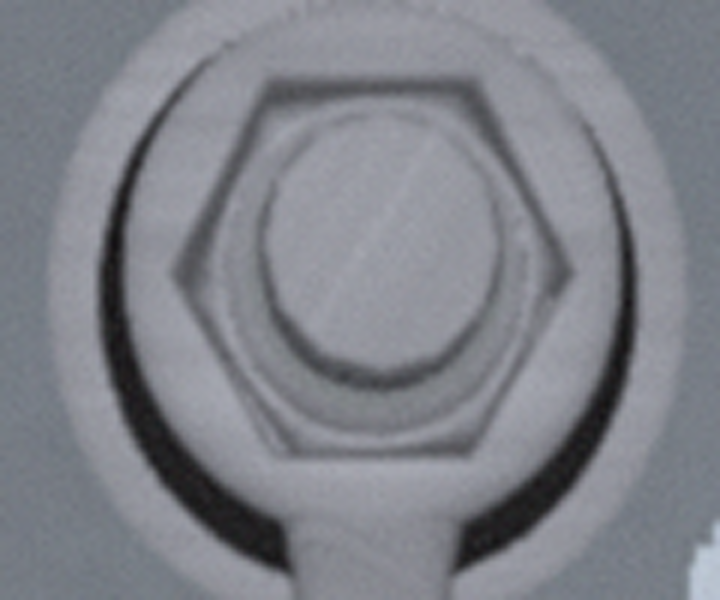

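Request:
send_rows:
  commands:
    - [1,[0,-0.004,0.004],[0,0,0]]
    - [1,[0,0,0.008],[0,-0.001,0]]

```text
clock: 24.95
tool_pos: [0.5053, 0.1184, 0.0521]
orientation: [-178.8, -1.8, -91.1]
force: [4.0, -0.0, -5.7]
opening: 0.0116
```

```bash
python3 arc.py 1 1
```

```text
24.95 r 0.1016669878000967 ang -0.17999693925930083 tool yaw+90 -1.0752073804325448 F [ 4.  -0.  -5.7] M [-0.03 -0.71  0.09] z 0.05207571890694557 rpy [-178.75   -1.78  -91.08]
TAU 0.09496468490970841
[ 0.     -0.0071] 0.0028
```

Request:
send_rows:
  commands:
    - [1,[-0.004,0,-0.012],[0,0,0]]
    - [1,[0,-0.006,-0.002],[0.001,0,0.002]]
    - [1,[0,0,0],[0,0,0]]

```text
clock: 25.25
tool_pos: [0.5046, 0.1172, 0.0487]
orientation: [-178.7, -1.3, -90.3]
force: [0.5, 0.1, -3.1]
opening: 0.0118
```

```bash
python3 arc.py 1 1; python3 lk.py w26; python3 arc.py 1 1
```

```text
25.25 r 0.10243866654105954 ang 0.5035913751167432 tool yaw+90 -0.26859204749545995 F [ 0.5  0.1 -3.1] M [-0.1  -0.17 -0.01] z 0.04865222791857248 rpy [-178.68   -1.35  -90.27]
TAU -0.020849464545873133
[ 0.0001 -0.0072] 0.0028
25.3 r 0.1024131744833186 ang 0.4784487391764507 tool yaw+90 -0.29901842055478767 F [ 1.7 -0.1 -2.9] M [-0.12 -0.27  0.01] z 0.04869774150467248 rpy [-178.68   -1.36  -90.3 ]
TAU 0.015842959586959936
[ 0.0001 -0.0071] 0.0028
```

View pics/w26c.png

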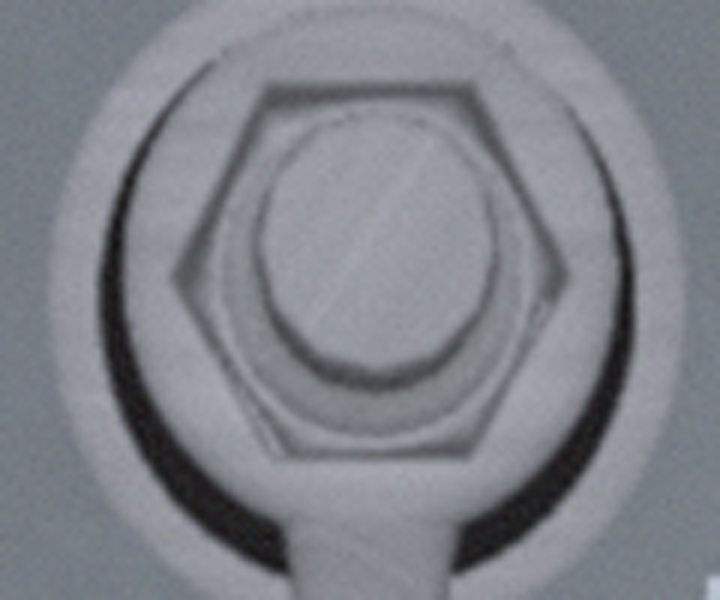

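Request:
send_rows:
  commands:
    - [1,[0,0,0.006],[0,-0.003,0]]
    - [1,[-0.001,0,0.01],[0,-0.003,0]]

```text
clock: 25.5
tool_pos: [0.5046, 0.1171, 0.0523]
orientation: [-176.4, -1.4, -90.4]
force: [1.7, 0.3, -4.7]
opening: 0.0117
```

```bash
python3 arc.py 1 1; python3 lk.py w27
```

```text
25.5 r 0.1023728340398059 ang 0.5338226867682629 tool yaw+90 -0.4254652537621695 F [ 1.7  0.3 -4.7] M [0.21 0.13 0.11] z 0.05231088036669937 rpy [-176.44   -1.35  -90.43]
TAU 0.08015683900899637
[ 0.0001 -0.0071] 0.0028
```

View pics/w27c.png

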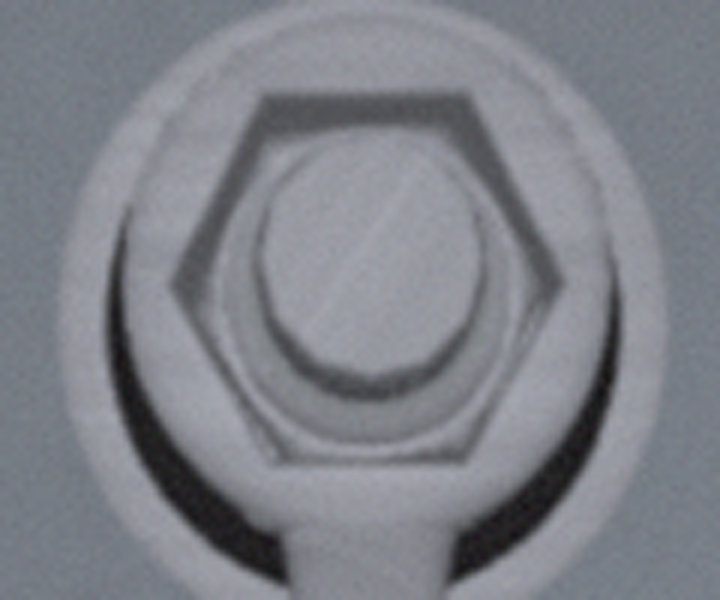

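Request:
send_rows:
  commands:
    - [1,[0.001,-0.001,0.016],[0,0,0.001]]
    - [1,[0,0,0.02],[0,0,0]]
    - [1,[0,0,0.024],[0,0,0]]

```text
clock: 25.85
tool_pos: [0.5026, 0.116, 0.0682]
orientation: [-176.5, -1.4, -90.0]
force: [0.9, 0.5, -5.2]
opening: 0.0115
```

```bash
python3 arc.py 1 1; python3 lk.py w28
```

```text
25.85 r 0.10441366433784396 ang 1.1257223564067282 tool yaw+90 0.00782503708252591 F [ 0.9  0.5 -5.2] M [ 0.    0.57 -0.  ] z 0.06821245239316152 rpy [-176.48   -1.43  -89.99]
TAU -0.04928744459017385
[ 0.0002 -0.0073] 0.0028
```

View pics/w28c.png

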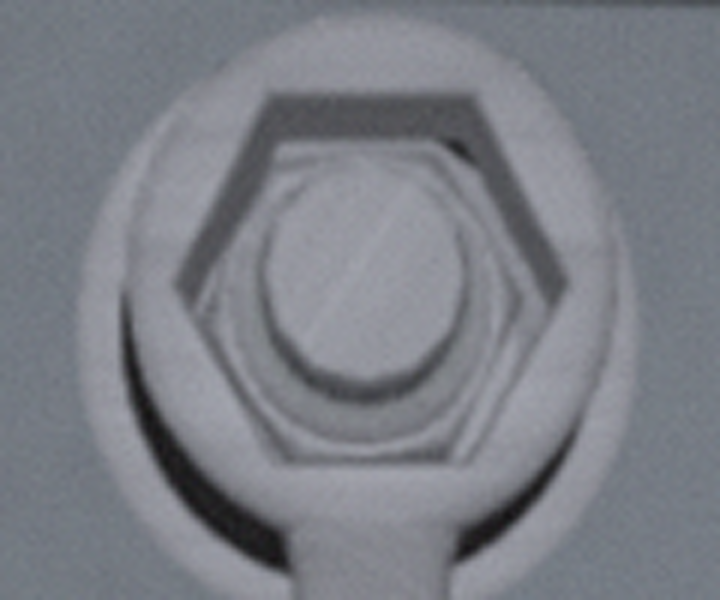

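```bash
cat > stud.py <<'E'
from h import *
import pickle,sys
def line(n,c):
    s=pickle.load(open(n+".pkl","rb"))
    N=240; g=(np.arange(N)-N/2)*1e-4
    C=ray(s,(190+c[0]/6,20+c[1]/6),.064)
    M=np.zeros((N,N,2),np.float32)
    for i in range(N):
        for j in range(N): M[i,j]=proj(s,[C[0]-g[i],C[1]-g[j],.064])
    r=cv2.remap(cv2.cvtColor(s["color"],cv2.COLOR_BGR2GRAY),M,None,cv2.INTER_CUBIC).astype(float)
    b=r-cv2.GaussianBlur(r,(0,0),25)
    yy,xx=np.indices(r.shape);mask=np.hypot(xx-120,yy-120)<75;best=[]
    for a in np.arange(120,165,.5):
        d=np.radians(a);dx,dy=np.cos(d),np.sin(d)
        off=(yy-120)*dy-(xx-120)*dx
        best.append((max(b[mask&(abs(off-q)<4)].mean() for q in range(-20,21,4)),a))
    best.sort(reverse=True);print(n,C.round(4),np.mean([a for v,a in best[:5]]),best[0][0].round(1))
line("w21",(340,220));line("w22",(367,222));line("w26",(377,235));line("w28",(366,272));line("w19",(383,222))
E
python3 stud.py
python3 - <<'E'
from m4 import *
meas("w28.pkl",[(268,95),(473,95),(568,285),(460,463),(283,463),(177,285)],(366,272),.07,[([(275,160),(435,155)],.048),([(285,455),(450,455)],.048),([(435,155),(520,300)],.048),([(210,300),(285,455)],.048)],f=6,ox=190,oy=20)
E
```

```text
w21 [0.6067 0.1178 0.064 ] 138.5 6.7
w22 [0.6069 0.1178 0.064 ] 143.0 7.2
w26 [0.6072 0.118  0.064 ] 144.5 6.9
w28 [0.6067 0.1178 0.064 ] 144.0 6.6
w19 [0.607  0.1181 0.064 ] 143.5 6.8
bore [0.60409666 0.11773884 0.0726    ] radii [0.018  0.018  0.0179 0.0175 0.0176 0.0177] yaw mod60 0.21874460592085768
stud [0.6069458  0.11807848 0.064     ] stud-bore [0.00284913 0.00033964] units [0.0114 0.0014]
edge -87.98457518274914 0.016583458177407532
edge -89.84357642742783 0.017781208570367493
edge -146.72090726392972 0.016628529482803838
edge -153.50487991298493 0.01725094369649569
```

Request:
send_rows:
  commands:
    - [1,[-0.004,0,0.06],[0,0,0]]
    - [1,[-0.004,0,0.12],[0,0,0]]
    - [1,[0,0,0.12],[0,0,0]]
    - [1,[0,0,0.08],[0,0,0]]
    - [1,[0,-0.08,0.02],[0,0,0.005]]
    - [1,[0,-0.15,0],[0,0,0.006]]
    - [1,[0,-0.16,0],[0,0,0.006]]
    - [1,[0,-0.16,0],[0,0,0.006]]
    - [1,[0,-0.16,0],[0,0,0.005]]
    - [1,[0,-0.16,0],[0,0,0]]
    - [1,[0,-0.15,0],[0,0,0]]
    - [1,[0,-0.08,0],[0,0,0]]

```text
clock: 27.1
tool_pos: [0.4966, -0.1661, 0.1768]
orientation: [-176.4, -1.3, -79.2]
force: [0.5, -0.0, -4.0]
opening: 0.0117
```

```bash
python3 look.py w29 wrist; python3 look.py s29 side; python3 -c "
from h import *
delta([.503,-.172,.06],[180,0,-79.8])"
```

```text
27.15 [ 0.4966 -0.1675  0.1767] [-176.48   -1.28  -79.24] [ 2.1 -2.7 -3.9] 0.0114
27.2 [ 0.4967 -0.1661  0.1766] [-176.46   -1.25  -79.31] [-0.2 -0.7 -5.1] 0.0114
d units [ 0.025 -0.024 -0.466] turn units [ 0.0016  0.0103 -0.0015] deg [ 0.59  3.71 -0.52] clock 27.2
```

View pics/w29.png

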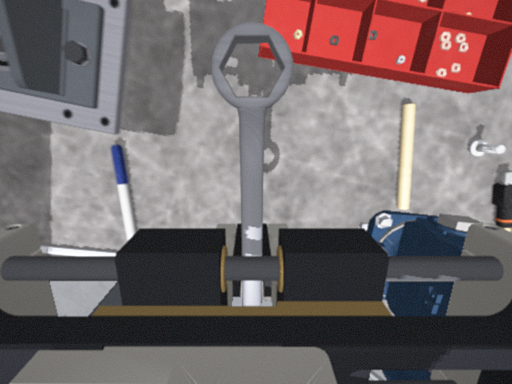

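View pics/s29.png

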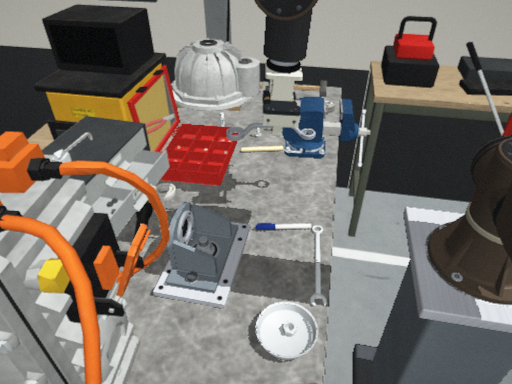

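Run:
```python
from h import *
import pickle
s=pickle.load(open("w29.pkl","rb"));P=cloud(s)
for u,v in [(252,32),(252,102),(222,66),(285,66),(252,135),(252,160),(252,190),(252,215)]:
    q=P[v-1:v+2,u-2:u+3].reshape(-1,3);print(u,v,np.median(q,0).round(4))
```

```text
252 32 [ 0.6137 -0.1426  0.1796]
252 102 [ 0.5786 -0.1492  0.1789]
222 66 [ 0.5954 -0.1286  0.1721]
285 66 [ 0.6009 -0.1636  0.1793]
252 135 [ 0.5608 -0.1522  0.196 ]
252 160 [ 0.5484 -0.1545  0.1998]
252 190 [ 0.5326 -0.1576  0.1998]
252 215 [ 0.5189 -0.1601  0.1996]
```

Request:
send_rows:
  commands:
    - [1,[0.01,-0.01,-0.08],[0,0,0]]
    - [1,[0,0,-0.12],[0,0,0]]
    - [1,[0,0,-0.12],[0,0,0]]
    - [1,[0,0,-0.12],[0,0,0]]
    - [1,[0,0,-0.1],[0,0,0]]
    - [1,[0,0,-0.04],[0,0,0]]
    - [1,[0,0,0],[0,0,0]]

```text
clock: 27.9
tool_pos: [0.4989, -0.1681, 0.0296]
orientation: [-176.3, -1.2, -79.5]
force: [0.4, -0.1, -4.0]
opening: 0.0115
```

Request:
send_rows:
  commands:
    - [1,[0,0,-0.03],[0,0,0]]
    - [1,[0,0,-0.025],[0,0,0]]
    - [1,[0,0,-0.008],[0,0,0]]
    - [1,[0,0,0],[0,0,0]]

```text
clock: 28.3
tool_pos: [0.5018, -0.1677, 0.0161]
orientation: [-176.0, -1.3, -79.4]
force: [-0.5, -0.2, -4.0]
opening: 0.0117
```

Request:
send_rows:
  commands:
    - [1,[0,0,-0.009],[0,0,0]]
    - [1,[0,0,-0.006],[0,0,0]]
    - [1,[0,0,0],[0,0,0]]

```text
clock: 28.6
tool_pos: [0.5027, -0.1677, 0.0132]
orientation: [-175.9, -1.3, -79.4]
force: [-0.7, -0.0, -4.9]
opening: 0.0118
```

Request:
send_rows:
  commands:
    - [1,[0,0,-0.006],[0,0,0]]
    - [1,[0,0,-0.004],[0,0,0]]
    - [1,[0,0,0],[0,0,0]]

```text
clock: 28.9
tool_pos: [0.5035, -0.1682, 0.012]
orientation: [-175.8, -1.4, -79.4]
force: [-0.7, 0.7, -2.4]
opening: 0.0119
```

Touching (weight partly carried). Opening, then straight up.

Request:
send_rows:
  commands:
    - [0.85,[0,0,0],[0,0,0]]
    - [0.7,[0,0,0],[0,0,0]]
    - [0.5,[0,0,0],[0,0,0]]
    - [0.3,[0,0,0],[0,0,0]]
    - [0,[0,0,0],[0,0,0]]
    - [0,[0,0,0],[0,0,0]]
    - [0,[0,0,0],[0,0,0]]
    - [0,[0,0,0],[0,0,0]]

```text
clock: 29.7
tool_pos: [0.506, -0.168, 0.0132]
orientation: [-175.5, -1.4, -79.3]
force: [0.2, -0.0, 0.1]
opening: 0.0635
```

```bash
python3 look.py w30 wrist
```

```text
29.75 [ 0.5059 -0.168   0.0131] [-175.52   -1.44  -79.33] [-0.1 -0.1  1.1] 0.0676
```

View pics/w30.png

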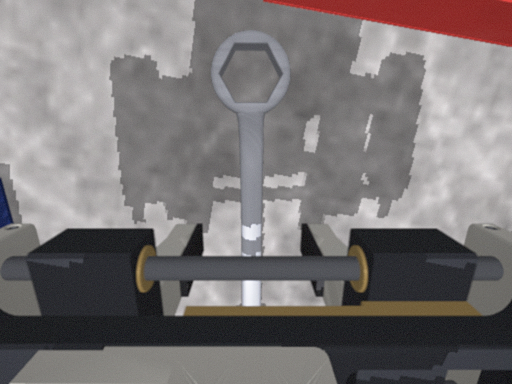

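Request:
send_rows:
  commands:
    - [0,[0,0,0.05],[0,0,0]]
    - [0,[0,0,0.1],[0,0,0]]
    - [0,[0,0,0.14],[0,0,0]]
    - [0,[0,0,0.16],[0,0,0]]
    - [0,[-0.05,0.05,0.18],[0,0,0]]
    - [0,[-0.05,0.05,0.18],[0,0,0]]
    - [0,[0,0.12,0.1],[0,0,0]]
    - [0,[0,0.18,0],[0,0,0]]
    - [0,[0,0.18,0],[0,0,0]]
    - [0,[0,0.18,0],[0,0,0]]
    - [0,[0,0.18,0],[0,0,0]]
    - [0,[0,0.08,0],[0,0,0]]

```text
clock: 30.95
tool_pos: [0.4752, 0.0933, 0.2514]
orientation: [-175.4, -1.2, -79.8]
force: [0.1, 0.4, 0.3]
opening: 0.0878
```

```bash
python3 look.py t31 top; python3 look.py w31 wrist; python3 look.py s31 side
```

```text
31.0 [0.4755 0.0945 0.2514] [-175.34   -1.17  -79.74] [0.2 2.5 0.4] 0.0876
31.05 [0.4753 0.0929 0.2512] [-175.4    -1.2   -79.69] [ 0.6 -1.  -1. ] 0.0879
31.1 [0.4751 0.0916 0.251 ] [-175.43   -1.22  -79.72] [ 0.  -0.6 -0.6] 0.0878
```

View pics/t31.png

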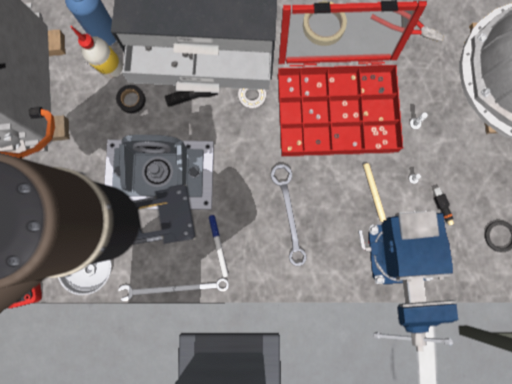

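View pics/w31.png

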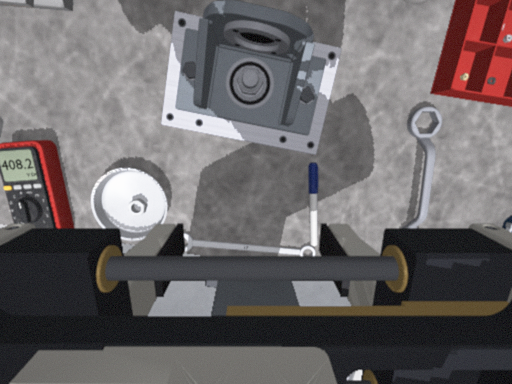

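View pics/s31.png

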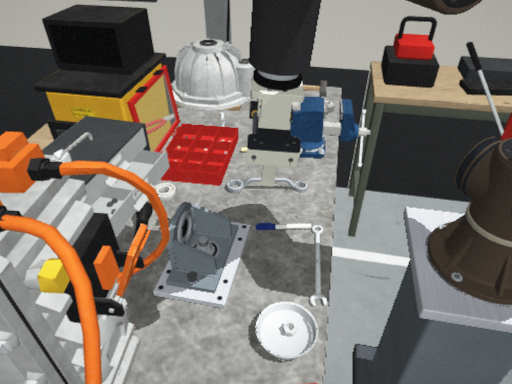

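```bash
python3 -c "
from h import *
print(order.close_job())"
```

```text
the job is handed in; nothing more can be done
None
```

I ran the nut down with the big ring in three strokes, reseating the ring for each. It came home in the third stroke, and I tightened it to about 1.3–1.45 N m. The spanner now lies flat where it started, clear of the bracket's plate. I handed the job in at about 31 s.

**Tightness:** the wrist force gave a steady 0.4–0.55 N m while the nut was loose, then climbed to about 1.45 N m once it was home. Separately, the scratch on the stud's end turned about 5.3° (roughly 0.09 rad) under load. It went back to its starting angle when released. Both put the pull between the tight mark (0.07 rad) and the tear limit (0.16 rad).

**Sticking ring:** on the last lift-off the ring stuck on the nut. I set it back down, centred it and lifted it free, with side forces under 8 N. The torque never went clearly negative, so I don't expect the nut was loosened.

**Doubtful check:** my readings of the nut's final angle scattered by about ±3°. They agree with home but cannot prove it to the degree.

**Last pictures:** in the final pictures the pen and the drift look where they were, and the gripper is open and clear of everything.

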